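# Load the spray-booth carrier from the glaze agitator

### The arm

A 6-joint arm with a two-finger parallel gripper is mounted at the origin on the work surface. World frame = base frame: x ahead of the robot, y to its left, z up, the work surface at z = 0. Lengths are in mm, angles in rad, forces in N, time in s.
With the tool pointing down it reaches from about 400 to 925 mm from the base axis. Payload 12.5 kg.
Tool frame: the origin (TCP) lies midway between the tips of the shut fingers; the grasp point (between the pads) lies 19 mm behind it; x points along the fingers, z is the direction in which the jaws open and shut, and the axes are right-handed (so a half turn about x gives the same grasp; the last joint's range is limited). The gripper opens to 95 mm and grips with 3 to 60 N. Pads are 20 mm wide; open, the fingers measure 119 mm over their backs; the gripper's body (75 mm by 180 mm) begins 59 mm behind the grasp point.
Start: joints at [-1.381, 0.491, 1.559, -0, 1.092, -0.106], TCP at [182.214, -597.867, 214.661] pointing down, gripper open.
Joint ranges: [-3.1, 3.1], [-0.84, 2.19], [0.05, 2.79], [-1.13, 4.28], [0.06, 2.93], [-2.69, 2.69]. Speed limits (rad/s): [2.22, 2.22, 2.79, 3.14, 3.14, 3.14].

### API

Orientations are given as a rotation vector (axis times angle).
In Python, from rig import ctrl gives the robot as it stands.
- The arm moves only by the tool apply_moves, never from a script. Its argument "moves" is one flat list of numbers, 7 for each row, row after row: the closure, from 0 (fully open) to 1 (shut), then the shift along the world's x, y, z in cm, then the turn, a rotation vector about the world's x, y, z in rad. A call has exactly 5 rows; each row shifts and turns the commanded pose from where the row before left it; what a row does not reach is not made up. A row lasts 1/12 s, in which the tool goes at most 41.7 mm and 7.16 degrees, less where a joint would pass 70% of its speed; a pose out of reach is approached as far as the arm can. A call is refused whole if a number of a shift passes 4.17 or a number of a turn 0.125, either way. A call with a gripper value outside its range is refused whole. The fingers move at their own pace and stop on an object; the grip force is fixed at half the most. Time passes only in rows, so rows that do not move let the fingers close, or fill a call up. It gives the time, the measured TCP pose, the force and the opening at its end, in the units of the state.
- ctrl.get_state(): the state, without advancing time (a new reading comes with each control period).
- ctrl.get_image(name): name is "scene" or "side" or "wrist"; returns a dict with "pixels" (384x512x3 uint8, blue, green, red), "K" (3x3 intrinsics, pixels), "extrinsics" (4x4, takes a point from camera to world coordinates); the wrist camera has in their place "mount" (4x4, takes a point from camera to tool coordinates, whose origin is the TCP and whose axes are the tool frame's). Camera axes: x right, y down, z forward; pixel columns grow to the right and rows downward; lengths in mm; the calibration is good to about 2 mm. A picture is of the moment at which its call begins: read the wrist's pose just before it. There is no depth.
- ctrl.job_done(): hands the job in, once; it reports no verdict.
The state is a dict: "t": time; "joint_pos": joint angles; "qvel": joint speeds; "joint_torque": joint torques, N m; "position": TCP position; "eef_rot": TCP orientation; "ft_force": force on the tool from outside, world axes, zero at the start; "torque": the same for the moment, N m; "gripper_width": finger opening in mm.
Only numpy, scipy, OpenCV 4.12 (cv2) and the standard library are available. Lean on these libraries where they do the work, as an engineer would, in place of code of your own. Each camera call takes 0.05 s, during which the arm holds its last target.

### The job

Switch the agitator off by pressing its red button fully down and letting it up again before you touch the canisters, then lift every glaze canister straight up off its pivot notches without letting it swing, tip or catch, and stand each upright in a canister bay of the black carrier case. Put all the brass air caps from the table into the case's yellow small-parts tray. When everything is in, shut the lid fully, turn the red turnbutton a quarter turn so that its long end lies over the lid, and leave the other things on the table alone.

Things in the scene. Friction and masses are not known exactly. Their poses are not given: they have to be found in the camera images.
- agitator: fixed bench agitator, 120 (x) by 300 (y) mm. Origin: centre of its underside on the table. The green motor box (104 x 67 mm, top 102 mm up) is centred at y = -116 mm. Two aluminium rails, 8 mm thick, at x = -33 and +33 mm, top 107 mm up, run along y with three pairs of open-topped notches 12 mm wide, 22 mm deep, at y = -43, 33 and 109 mm
- stop (a joint): red round push button, radius 14 mm, moving down 6 mm in a yellow housing on the motor box; 0 up, 0.006 fully down; spring, about 5 N fully down
- stop_top (a point): centre of the button's top face, 124 mm above the table, moves with it
- carrier: fixed black case, 120 (x) by 296 (y) mm, walls 5 mm, rim 106 mm up. Origin: centre of its underside; x points from the front wall to the hinge side. Inside, from -y to +y: three canister bays, each 64 mm (y) by 110 mm (x), floor 6 mm up, centred at y = -111, -43.5 and +24 mm, parted by dividers 66 mm high; then the yellow tray (see point tray)
- tray (a point): centre of the floor of the yellow small-parts tray in the case, 110 (x) by 83 mm (y), floor 50 mm above the table, walls up to 102 mm or more; lies at x = 0, y = 101 mm in the case's frame; axes as the case's
- lid (a joint): grey flat lid of the case, 120 by 296 by 8 mm, hinged along the case's +x rim; 0 shut, grows as it opens (1.57 upright), limit 2.1; a stiff hinge, it stays where it is left and moves with about 2 N at its edge. It can be pushed over from behind and pressed down flat
- lid_hinge (a point): middle of the lid's hinge line, 106.5 mm above the table at the rim; turns with the lid: its -x axis runs in the lid's underside towards the free edge, its z axis is the lid's outer normal, y along the hinge; the lid fills 0 to 8 mm in z
- lid_edge (a point): middle of the lid's free edge, 120 mm from the hinge, mid-thickness
- turnbutton (a joint): red turnbutton on an aluminium boss (36 x 50 mm, 116 mm high) before the middle of the case's front wall; turns about the vertical, friction 0.06 N m, stays where left. 0: bar along the case's y, clear of the lid; grows clockwise seen from above; near 1.57 (stop at 1.6) its long end, 43 mm, lies over the lid's front edge
- turn_grip (a point): on the turnbutton's axis, mid-height of its grip fin, 136 mm above the table. The fin is 10 mm thick, 40 mm long along this point's y axis, and 24 mm high (124 to 148 mm above the table)
- can1: closed steel glaze canister, blue bands, 280 g: radius 25 mm, 70 mm high; on top a grip bar 32 (x) by 16 (y) by 24 mm high, its top 94 mm over the underside. Trunnion pins, radius 5 mm, run along x to x = -42 and +42 mm, 48 mm above the underside, and hang free to swing in a pair of agitator notches. Origin: centre of the underside. May be absent
- can2: closed steel glaze canister, orange bands, 280 g: radius 25 mm, 70 mm high; on top a grip bar 32 (x) by 16 (y) by 24 mm high, its top 94 mm over the underside. Trunnion pins, radius 5 mm, run along x to x = -42 and +42 mm, 48 mm above the underside, and hang free to swing in a pair of agitator notches. Origin: centre of the underside. May be absent
- can3: closed steel glaze canister, green bands, 280 g: radius 25 mm, 70 mm high; on top a grip bar 32 (x) by 16 (y) by 24 mm high, its top 94 mm over the underside. Trunnion pins, radius 5 mm, run along x to x = -42 and +42 mm, 48 mm above the underside, and hang free to swing in a pair of agitator notches. Origin: centre of the underside. May be absent
- cap1: brass spray-gun air cap, a disc 30 mm in diameter and 24 mm high with a dark band, 60 g, standing loose on the table. Origin: centre of its underside. May be absent
- cap2: brass spray-gun air cap, a disc 30 mm in diameter and 24 mm high with a dark band, 60 g, standing loose on the table. Origin: centre of its underside. May be absent
- cap3: brass spray-gun air cap, a disc 30 mm in diameter and 24 mm high with a dark band, 60 g, standing loose on the table. Origin: centre of its underside. May be absent
- glazejar: white jar with blue lid, 70 mm wide, 90 high; bystander. Origin: centre of its underside
- oxidejar: small amber jar, 60 mm wide, 80 high; bystander. Origin: centre of its underside
- bowl: terracotta bowl, 120 mm wide, 55 high; bystander. Origin: centre of its underside
- brush: brush lying on the table; bystander. Origin: centre of its underside (tools: on the underside near the middle)
- spanner: steel spanner lying on the table; bystander. Origin: centre of its underside (tools: on the underside near the middle)
- tile: blue glazed test tile, 90 x 90 x 10 mm; bystander. Origin: centre of its underside
Things that resemble listed ones, but are neither listed nor needed, are in the scene too. Leave any turquoise look-alike of the cap2 alone.

How it is judged (in metres and radians):
On the way, in this order (a step that is already met when the one before it is completed fails the run):
1. the red button is pressed fully down while the canisters still hang in the agitator (value of joint stop above 0.0048 m and distance of each of can1, can2, can3 from where it was at the start of the episode below 0.025 m), for 0.1 s.
2. the button is let up again (value of joint stop below 0.0015 m), for 0.1 s.
3. every canister stands upright in a canister bay and every air cap lies in the yellow tray, the lid still open (z of can1 in the frame of carrier between -0.01 and 0.016 m and x of can1 in the frame of carrier between -0.045 and 0.045 m and y of can1 in the frame of carrier between -0.145 and 0.058 m and angle between each of can1, can2, can3's own z axis and vertical below 0.12 rad and z of can2 in the frame of carrier between -0.01 and 0.016 m and x of can2 in the frame of carrier between -0.045 and 0.045 m and y of can2 in the frame of carrier between -0.145 and 0.058 m and z of can3 in the frame of carrier between -0.01 and 0.016 m and x of can3 in the frame of carrier between -0.045 and 0.045 m and y of can3 in the frame of carrier between -0.145 and 0.058 m and z of cap1 in the frame of carrier between 0.04 and 0.1 m and x of cap1 in the frame of carrier between -0.058 and 0.058 m and y of cap1 in the frame of carrier between 0.062 and 0.146 m and z of cap2 in the frame of carrier between 0.04 and 0.1 m and x of cap2 in the frame of carrier between -0.058 and 0.058 m and y of cap2 in the frame of carrier between 0.062 and 0.146 m and z of cap3 in the frame of carrier between 0.04 and 0.1 m and x of cap3 in the frame of carrier between -0.058 and 0.058 m and y of cap3 in the frame of carrier between 0.062 and 0.146 m and value of joint lid above 0.6 rad), for 0.2 s.
4. the lid is shut (value of joint lid below 0.05 rad and value of joint turnbutton below 0.8 rad), for 0.2 s.
5. the turnbutton is turned over the lid (value of joint turnbutton above 1.3 rad), for 0.2 s.
At the end, for the whole second after the job is handed in: All canisters stand upright (within 0.12 rad) on the floor of the canister bays, all air caps lie in the yellow tray, everything at rest, the lid is shut (within 0.05 rad), the turnbutton stands beyond 1.3 rad and the stop button is up (z of can1 in the frame of carrier between -0.01 and 0.016 m and x of can1 in the frame of carrier between -0.045 and 0.045 m and y of can1 in the frame of carrier between -0.145 and 0.058 m and angle between each of can1, can2, can3's own z axis and vertical below 0.12 rad and z of can2 in the frame of carrier between -0.01 and 0.016 m and x of can2 in the frame of carrier between -0.045 and 0.045 m and y of can2 in the frame of carrier between -0.145 and 0.058 m and z of can3 in the frame of carrier between -0.01 and 0.016 m and x of can3 in the frame of carrier between -0.045 and 0.045 m and y of can3 in the frame of carrier between -0.145 and 0.058 m and z of cap1 in the frame of carrier between 0.04 and 0.1 m and x of cap1 in the frame of carrier between -0.058 and 0.058 m and y of cap1 in the frame of carrier between 0.062 and 0.146 m and z of cap2 in the frame of carrier between 0.04 and 0.1 m and x of cap2 in the frame of carrier between -0.058 and 0.058 m and y of cap2 in the frame of carrier between 0.062 and 0.146 m and z of cap3 in the frame of carrier between 0.04 and 0.1 m and x of cap3 in the frame of carrier between -0.058 and 0.058 m and y of cap3 in the frame of carrier between 0.062 and 0.146 m and linear speed of each of can1, can2, can3, cap1, cap2, cap3 below 0.03 m/s and value of joint lid below 0.05 rad and value of joint turnbutton above 1.3 rad and value of joint stop below 0.0015 m); the robot touches nothing.
It fails at once if a canister swings or tips by more than 0.45 rad (angle between any of can1, can2, can3's own z axis and vertical above 0.45 rad).
It fails at once if a canister catches on the agitator with more than 30 N (contact force between any of can1, can2, can3 and agitator above 30 N).
It fails at once if a bystander is moved by more than 4 cm (distance of any of glazejar, oxidejar, bowl, brush, spanner, tile from where it was at the start of the episode above 0.04 m).
Of can1, can2, can3 only 2 to 3 are there at a start; the rules pass over those that are not, and their reading is None.
Of cap1, cap2, cap3 only 2 to 3 are there at a start; the rules pass over those that are not, and their reading is None.
At some moment in a run one of cap1, cap2, cap3 may be knocked a few centimetres aside while the robot is not near it.
It also fails if it takes over 210 s, if anything falls off the work surface, if the arm or the gripper's body presses on something with over 40 N, if the wrist force passes 120 N, or if a joint passes its speed limit or range.

## Working session

There is one attempt and no reset: what is moved stays moved. The work goes in short steps, Python scripts to look and compute and a tool call to move; the robot and the scene stay as the last step left them, time stands still between calls to the robot, and variables do not carry over. Pictures are saved under pics/ and viewed, and the job is handed in when it is done.

Besides the shell and the picture viewer there is one more tool, called as name(argument=value, ...) on one line, values as JSON. apply_moves: Moves the arm, as the interface text tells. Its arguments: {"type":"object","properties":{"moves":{"type":"array"}},"required":["moves"]}

```bash
ls; mkdir -p pics; python3 - <<'E'
from rig import ctrl
import cv2,numpy as np
print(ctrl.get_state())
for n in ["scene","side","wrist"]:
    d=ctrl.get_image(n); cv2.imwrite(f"pics/{n}0.png",d["pixels"])
    print(n,d["K"],d.get("extrinsics",d.get("mount")))
E
```

```text
pics
{'t': 0.0, 'joint_pos': array([-1.38061189e+00,  4.91572180e-01,  1.55945111e+00, -1.37602374e-05,
        1.09169442e+00, -1.05591251e-01]), 'qvel': array([-0.00104545,  0.00068643,  0.00111609, -0.00052116, -0.00030346,
        0.00040953]), 'joint_torque': array([-8.02637787e-04, -6.12638783e+01, -2.58179981e+01,  6.92001614e-02,
        4.82411915e-02, -1.04864273e-04]), 'position': array([ 182.15370222, -597.61251666,  214.05333502]), 'eef_rot': array([ 0.98934766,  1.33558713, -0.98809812]), 'ft_force': array([ 0.08982763,  0.40636056, -0.2889271 ]), 'torque': array([-0.00733622,  0.00653485,  0.06359253]), 'gripper_width': 95.07053497938185}
scene [[421.99514777   0.         255.51706972]
 [  0.         421.99514777 195.65284225]
 [  0.           0.           1.        ]] [[-1.52929135e-01  6.87617243e-01 -7.09785325e-01  1.33246819e+03]
 [ 9.88081846e-01  1.19124789e-01 -9.74861562e-02  9.52508073e+01]
 [ 1.75198654e-02 -7.16234467e-01 -6.97639765e-01  9.01575411e+02]
 [ 0.00000000e+00  0.00000000e+00  0.00000000e+00  1.00000000e+00]]
side [[407.61734238   0.         262.09918931]
 [  0.         407.61734238 193.12587624]
 [  0.           0.           1.        ]] [[-8.71003796e-01 -3.19484610e-01  3.73204998e-01  1.46195637e+02]
 [-4.91041577e-01  5.42677431e-01 -6.81453869e-01  7.44245170e+02]
 [ 1.51840936e-02 -7.76808078e-01 -6.29554330e-01  7.80234465e+02]
 [ 0.00000000e+00  0.00000000e+00  0.00000000e+00  1.00000000e+00]]
wrist [[322.63626997   0.         254.75107248]
 [  0.         322.63626997 195.33859106]
 [  0.           0.           1.        ]] [[-1.06175515e-04 -2.79445428e-01  9.60161570e-01 -1.70210853e+02]
 [-1.19733945e-03 -9.60160852e-01 -2.79445352e-01  7.92428317e+01]
 [ 9.99999278e-01 -1.17930958e-03 -2.32645462e-04  1.08297946e+00]
 [ 0.00000000e+00  0.00000000e+00  0.00000000e+00  1.00000000e+00]]
```

View pics/scene0.png

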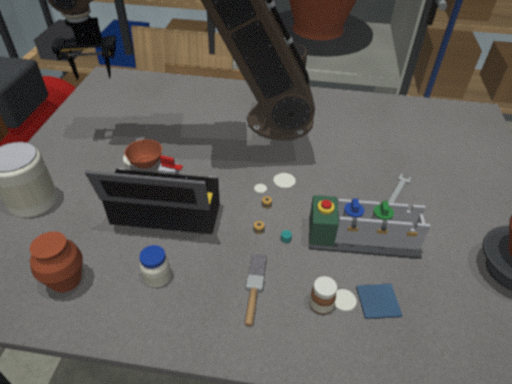

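View pics/side0.png

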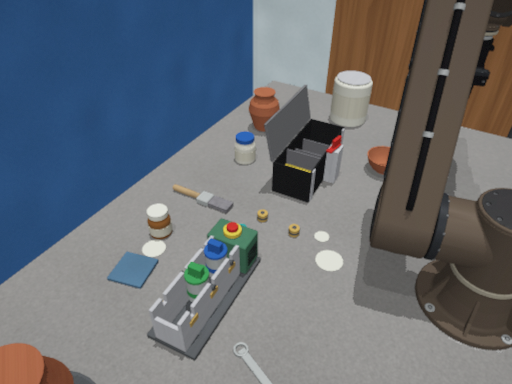

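View pics/wrist0.png

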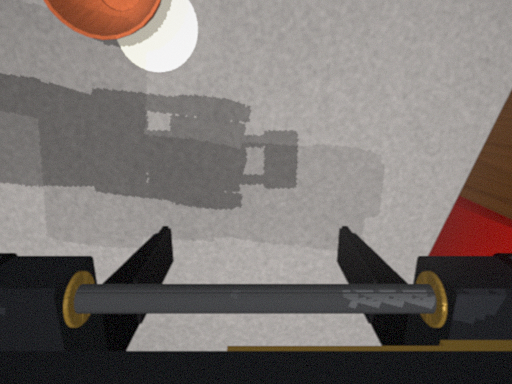

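```bash
cat > h.py <<'E'
import cv2,numpy as np
from scipy.spatial.transform import Rotation as R
def cam(name):
    from rig import ctrl
    s=ctrl.get_state(); d=ctrl.get_image(name)
    if name=="wrist":
        T=np.eye(4);T[:3,:3]=R.from_rotvec(s["eef_rot"]).as_matrix();T[:3,3]=s["position"];E=T@d["mount"]
    else: E=d["extrinsics"]
    return d["pixels"],np.array(d["K"]),np.array(E),s
def ray(K,E,u,v):
    r=E[:3,:3]@np.linalg.solve(K,[u,v,1.]);return E[:3,3],r/np.linalg.norm(r)
def atz(K,E,u,v,z):
    o,r=ray(K,E,u,v);return o+r*(z-o[2])/r[2]
def tri(*rays):
    A=sum(np.eye(3)-np.outer(r,r) for o,r in rays);b=sum((np.eye(3)-np.outer(r,r))@o for o,r in rays)
    p=np.linalg.solve(A,b);return p,[float(np.linalg.norm(np.cross(p-o,r))) for o,r in rays]
def proj(K,E,P):
    P=np.atleast_2d(P);q=(P-E[:3,3])@E[:3,:3];q=q@K.T;return q[:,:2]/q[:,2:]
def crop(img,x0,y0,x1,y1,f,name):
    c=cv2.resize(img[y0:y1,x0:x1],None,fx=f,fy=f,interpolation=cv2.INTER_CUBIC)
    step=20 if f<8 else 10
    for x in range((x0//step+1)*step,x1,step): cv2.putText(c,str(x),(int((x-x0)*f),8),0,.35,(255,255,255),1);cv2.line(c,(int((x-x0+.5)*f),10),(int((x-x0+.5)*f),16),(255,255,255),1)
    for y in range((y0//step+1)*step,y1,step): cv2.putText(c,str(y),(0,int((y-y0+.5)*f)),0,.35,(255,255,255),1)
    cv2.imwrite("pics/"+name,c)
def save():
    o={}
    for n in ["scene","side"]:
        im,K,E,s=cam(n);o[n]=(im,K,E)
    return o
E
python3 - <<'E'
from h import *
o=save()
np.savez("cams.npz",Ks=o["scene"][1],Es=o["scene"][2],Kd=o["side"][1],Ed=o["side"][2])
s=o["scene"][0];d=o["side"][0]
crop(s,85,135,225,235,5.5,"s_car.png");crop(s,240,165,430,260,4.2,"s_agi.png")
crop(d,150,210,270,345,4.4,"d_agi.png");crop(d,240,85,360,245,3.7,"d_car.png")
E
```

```text
(no output)
```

View pics/s_car.png

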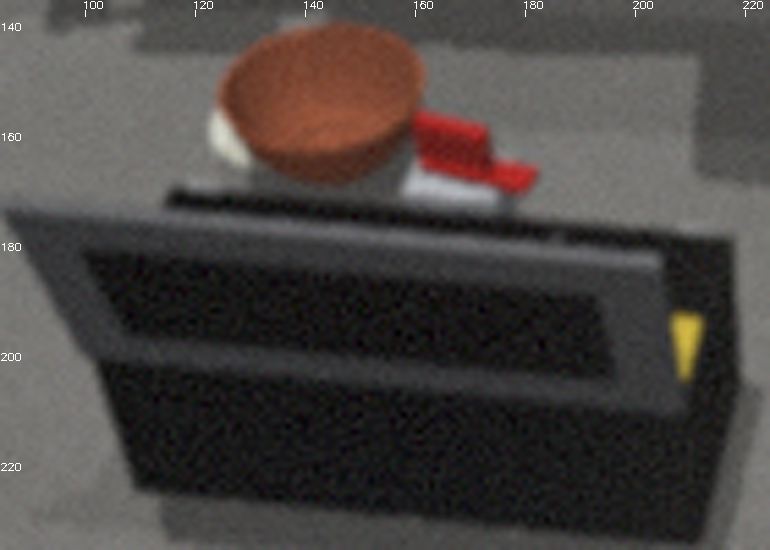

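View pics/s_agi.png

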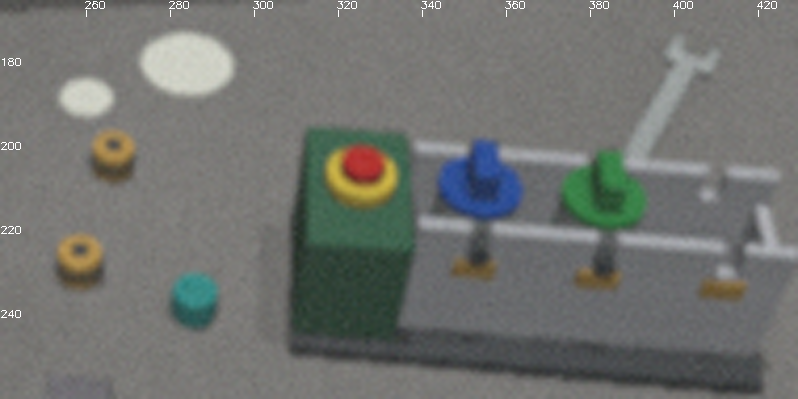

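View pics/d_agi.png

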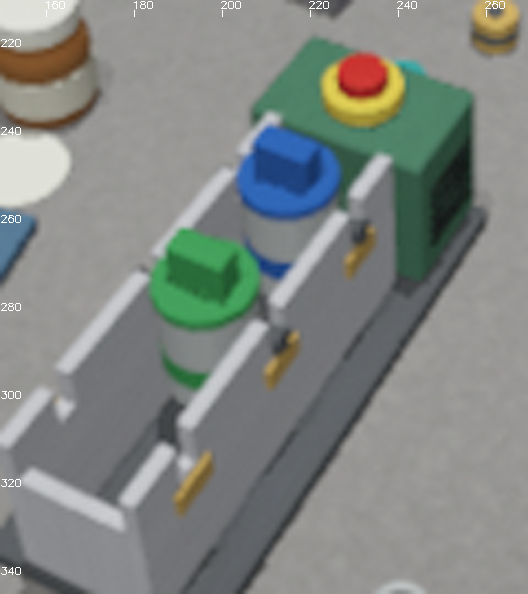

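View pics/d_car.png

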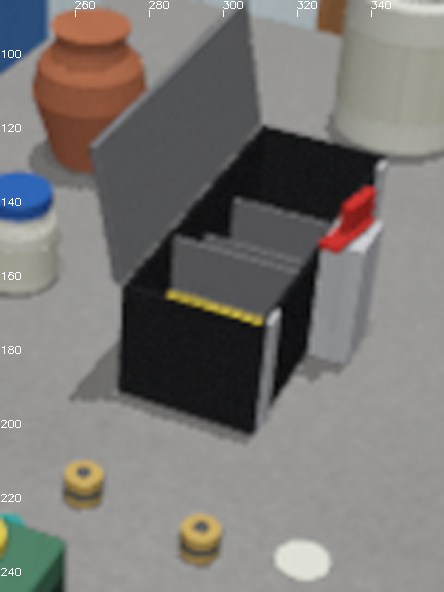

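```bash
cat > tr.py <<'E'
from h import *
c=np.load("cams.npz")
def t2(name,a,b):
    p,e=tri(ray(c["Ks"],c["Es"],*a),ray(c["Kd"],c["Ed"],*b));print(name,p.round(1),np.round(e,1));return p
E
python3 - <<'E'
from tr import *
t2("btn",(326.4,203.1),(232.5,226.4))
t2("blue",(355.2,200),(215.5,243.6))
t2("green",(384.8,203.1),(196.1,266.8))
t2("capA",(266.9,199.5),(294,226))
t2("capB",(259,223.8),(262.4,211.5))
# carrier: crop scene /5.5+(85,135); side /3.7+(240,85)
S=lambda x,y:(x/5.5+85,y/5.5+135)
D=lambda x,y:(x/3.7+240,y/3.7+85)
t2("lid top corner +y",S(660,258),D(93,147))
t2("lid hinge corner +y",S(685,412),D(120,285))
t2("lid top -y",S(5,210),D(247,10))
t2("front rim +y",S(733,240),D(275,313))
t2("turn knob",S(452,130),D(358,208))
t2("case base +y hinge",S(700,540),D(122,390))
# boundary rail ends
A=lambda x,y:(x/4.2+240,y/4.2+165)
B=lambda x,y:(x/4.4+150,y/4.4+210)
t2("rail end far",A(778,174),B(125,500))
t2("rail end near",A(797,250),B(5,440))
t2("motor corner far -y",A(306,131),B(470,95))
t2("motor corner near -y",A(303,240),B(315,40))
t2("motor corner near+y",A(413,245),B(255,110))
E
```

```text
btn [535.4 173.3 121.9] [0.3 0.3]
blue [528.6 247.2 136.6] [3. 3.]
green [526.  322.  136.4] [2.2 2.2]
capA [451.2   7.7  26.2] [1. 1.]
capB [ 5.52e+02 -3.00e-01  2.73e+01] [0.1 0.1]
lid top corner +y [ 616.2 -124.8  222.2] [0.7 0.7]
lid hinge corner +y [ 592.3 -127.6  103.2] [1.2 1.2]
lid top -y [ 625.5 -421.6  212.6] [0.9 0.9]
front rim +y [ 469.  -135.   110.6] [8.1 8.1]
turn knob [ 454.6 -278.3  140.1] [1.9 1.9]
case base +y hinge [ 585.7 -126.9    1.5] [0.2 0.2]
rail end far [489.  434.2 108.4] [0.1 0.1]
rail end near [553.4 436.8 108.2] [0.4 0.4]
motor corner far -y [490.1 138.1  97.6] [0.3 0.3]
motor corner near -y [586.9 142.5  97.2] [1.3 1.3]
motor corner near+y [581.9 208.2 100.5] [0.4 0.4]
```

```bash
python3 - <<'E'
from h import *
from rig import ctrl
s=ctrl.get_state()
print(R.from_rotvec(s["eef_rot"]).as_matrix().round(3))
E
```

```text
[[-0.     0.957  0.291]
 [ 0.     0.291 -0.957]
 [-1.     0.    -0.   ]]
```

apply_moves(moves=[0,1.6,3,0.7,0,0,0.12,0,1.6,3,0.7,0,0,0.12,0,1.6,3,0.7,0,0,0.12,0,1.6,3,0.7,0,0,0.12,0,1.6,3,0.7,0,0,0.12])

```text
t: 0.67
position: [262.6, -446.4, 249.9]
eef_rot: [0.524, 1.507, -0.524]
ft_force: [0.7, 0.1, 0.6]
gripper_width: 95.3
```

apply_moves(moves=[0,1.6,3,0.7,0,0,0.12,0,1.6,3,0.7,0,0,0.12,0,1.6,3,0.7,0,0,0.12,0,1.6,3,0.7,0,0,0.12,0,1.6,3,0.7,0,0,0.12])

```text
t: 1.08
position: [342.6, -296.3, 285.1]
eef_rot: [0.054, 1.57, -0.055]
ft_force: [1.0, -0.2, 0.3]
gripper_width: 94.9
```

apply_moves(moves=[0,1.6,3,0.7,0,0,0.12,0,1.6,3,0.7,0,0,0.12,0,1.6,3,0.7,0,0,0.12,0,1.6,3,0.7,0,0,0.12,0,1.6,3,0.7,0,0,0.12])

```text
t: 1.5
position: [422.6, -146.2, 320.2]
eef_rot: [-0.416, 1.53, 0.416]
ft_force: [0.3, -0.7, -1.0]
gripper_width: 95.3
```

apply_moves(moves=[0,0,0,2,0,0,0.12,0,0,0,2,0,0,0.12,0,0,0,2,0,0,0.12,0,0,0,2,0,0,0.12,0,0,0,2,0,0,0.12])

```text
t: 1.92
position: [422.1, -147.6, 420.7]
eef_rot: [-0.88, 1.386, 0.88]
ft_force: [-0.3, -2.0, 0.5]
gripper_width: 95.0
```

apply_moves(moves=[0,0,-2,1,0,0,0.12,0,0,-2,1,0,0,0.12,0,0,-2,1,0,0,0.12,0,0,-2,1,0,0,0.1,0,0,0,0,0,0,0])

```text
t: 2.33
position: [422.4, -230.5, 460.7]
eef_rot: [-1.225, 1.201, 1.221]
ft_force: [0.2, -0.3, 0.4]
gripper_width: 95.0
```

```bash
python3 - <<'E'
from h import *
for n in ["wrist","scene","side"]:
    im,K,E,s=cam(n);cv2.imwrite(f"pics/{n}1.png",im)
    if n=="wrist":
        np.savez("w1.npz",K=K,E=E);print(s["position"],R.from_rotvec(s["eef_rot"]).as_matrix().round(3),s["joint_pos"])
E
```

```text
[ 422.40097046 -230.46685052  460.74781182] [[ 0.001 -1.    -0.019]
 [-0.002 -0.019  1.   ]
 [-1.    -0.001 -0.002]] [-6.36544189e-01  1.12081553e-01  1.46870741e+00 -5.42342772e-04
  1.55900424e+00 -2.22595713e+00]
```

View pics/wrist1.png

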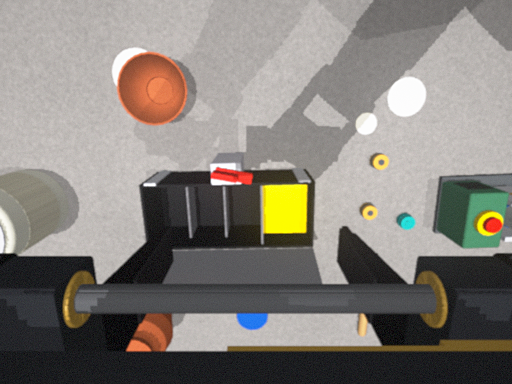

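View pics/scene1.png

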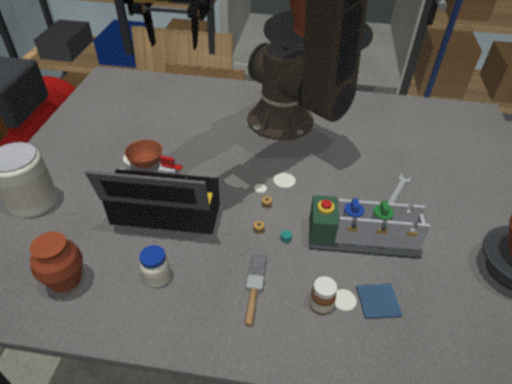

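View pics/side1.png

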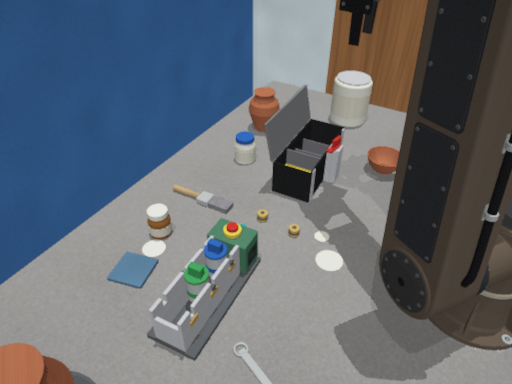

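```bash
python3 - <<'E'
from h import *
im=cv2.imread("pics/wrist1.png")
crop(im,130,140,330,270,4,"w1c.png"); crop(im,340,140,512,260,4.5,"w1a.png")
E
```

```text
(no output)
```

View pics/w1c.png

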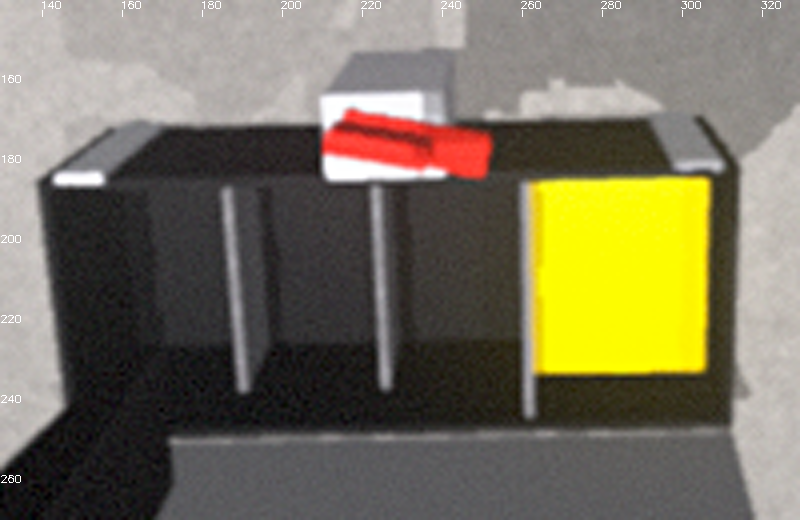

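View pics/w1a.png

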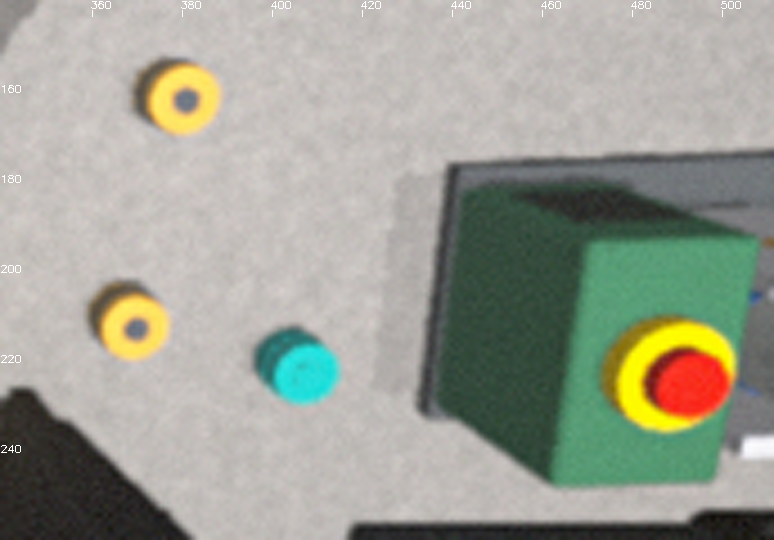

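```bash
python3 - <<'E'
from tr import *
w=np.load("w1.npz");K,E=w["K"],w["E"]
C=lambda x,y:(x/4+130,y/4+140)
for n,p,z in [("FL",(40,180),106),("FR",(738,165),106),("RR",(730,425),106),("div1f",(229,187),66),("div1r",(243,391),66),("div2f",(376,186),66),("div2r",(386,389),66),("trayf",(622,179),50),("tray FL",(533,180),50),("tray FR",(708,178),50),("tray RR",(706,372),50)]:
    print(n,atz(K,E,*C(*p),z).round(1))
A=lambda x,y:(x/4.5+340,y/4.5+140)
def t3(n,*r): p,e=tri(*r);print(n,p.round(1),np.round(e,1))
S=lambda a:ray(c["Ks"],c["Es"],*a)
D=lambda a:ray(c["Kd"],c["Ed"],*a)
t3("btn",ray(K,E,*A(689,383)),S((326.4,203.1)),D((232.5,226.4)))
t3("capA",ray(K,E,*A(184,99)),S((266.9,199.5)),D((294,226)))
t3("capB",ray(K,E,*A(134,326)),S((259,223.8)),D((262.4,211.5)))
print(atz(K,E,*A(184,99),24),atz(K,E,*A(134,326),24),atz(K,E,*A(689,383),124))
Co=lambda x,y:(x/5.5+85,y/5.5+135)
t3("fin top",ray(K,E,*C(385,133)),D((358/3.7+240,200/3.7+85)),S(Co(452,122)))
print("fin ends z148",atz(K,E,*C(345,118),148),atz(K,E,*C(430,142),148))
E
```

```text
FL [ 482.8 -423.9  106. ]
FR [ 471.1 -131.3  106. ]
RR [ 589.8 -126.6  106. ]
div1f [ 495.1 -353.1   66. ]
div1r [ 595.2 -350.6   66. ]
div2f [ 493.5 -286.6   66. ]
div2r [ 592.9 -282.8   66. ]
trayf [ 492.3 -173.8   50. ]
tray FL [ 493.5 -215.1   50. ]
tray FR [ 491.1 -133.9   50. ]
tray RR [ 588.2 -128.8   50. ]
btn [536.5 172.8 121.9] [1.5 1.  1.1]
capA [451.    7.5  26. ] [0.3 1.1 1. ]
capB [552.   -1.1  26.6] [0.9 0.9 0.3]
[451.12041137   8.13360204  24.        ] [552.81651523  -1.04090868  24.        ] [537.12211761 170.54568937 124.        ]
fin top [ 453.8 -276.7  146.5] [3.  2.3 2.1]
fin ends z148 [ 445.14694402 -290.32483219  148.        ] [ 453.93240579 -257.91830758  148.        ]
```

apply_moves(moves=[1,1.14,4,0,0,0,0.03,1,1.14,4,0,0,0,0,1,1.14,4,0,0,0,0,1,1.14,4,0,0,0,0,1,1.14,4,0,0,0,0])

```text
t: 2.9
position: [478.7, -25.0, 459.5]
eef_rot: [-1.24, 1.189, 1.241]
ft_force: [0.6, -0.2, -0.6]
gripper_width: 67.1
```

apply_moves(moves=[1,1.14,4,0,0,0,0,1,1.14,4,0,0,0,0,1,1.14,4,0,0,0,0,1,1.14,4,0,0,0,0,1,1.14,4,0,0,0,0])

```text
t: 3.32
position: [535.4, 175.2, 459.5]
eef_rot: [-1.241, 1.188, 1.241]
ft_force: [-0.4, -0.1, 0.5]
gripper_width: 33.9
```

apply_moves(moves=[1,0,0,-2,0,0,0,1,0,0,-3,0,0,0,1,0,0,-3,0,0,0,1,0,0,-3,0,0,0,1,0,0,0,0,0,0])

```text
t: 3.73
position: [533.7, 172.7, 344.3]
eef_rot: [-1.238, 1.196, 1.247]
ft_force: [-1.4, -0.3, 0.7]
gripper_width: 2.4
```

```bash
python3 - <<'E'
from h import *
im,K,E,s=cam("wrist");cv2.imwrite("pics/w2.png",im);np.savez("w2.npz",K=K,E=E);print(s["position"],R.from_rotvec(s["eef_rot"]).as_matrix().round(3))
E
```

```text
[533.68909729 172.69662852 344.27169092] [[-0.009 -0.999 -0.044]
 [-0.002 -0.044  0.999]
 [-1.     0.009 -0.001]]
```

View pics/w2.png

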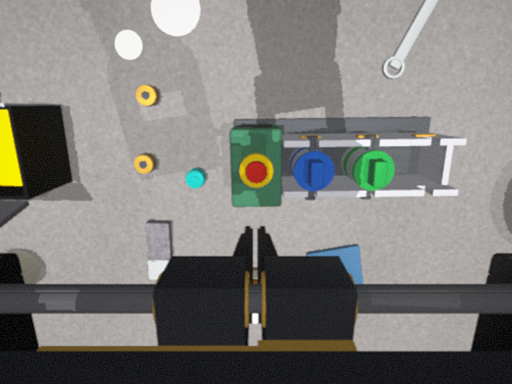

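```bash
python3 - <<'E'
from h import *
im=cv2.imread("pics/w2.png")
crop(im,222,105,392,225,4.6,"w2a.png")
E
```

```text
(no output)
```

View pics/w2a.png

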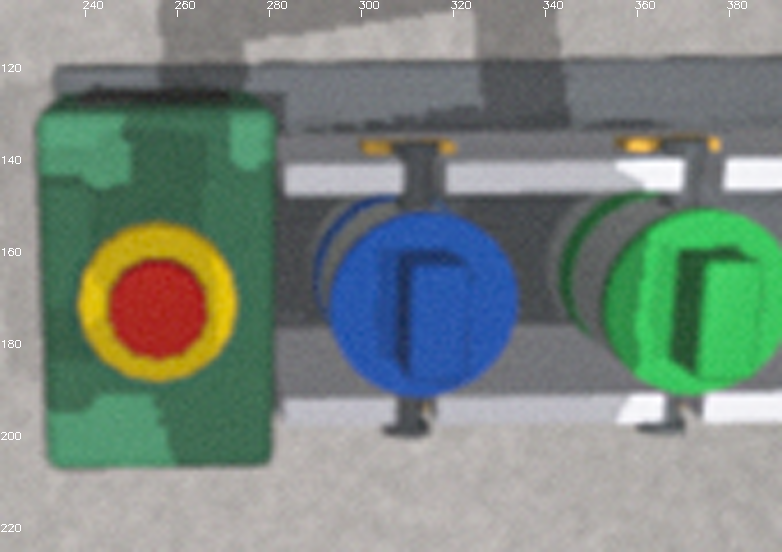

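```bash
python3 - <<'E'
from tr import *
w=np.load("w2.npz");K,E=w["K"],w["E"]
C=lambda x,y:(x/4.6+222,y/4.6+105)
for n,p,z in [("btn",(157,308),124),("blue bar",(440,320),136),("blue disc",(423,303),112),("green bar",(732,318),136),("green disc",(697,303),112),("mot FR",(273,110),102),("motRR",(271,465),102),("motRL",(50,467),102),("FL",(40,115),102)]:
    print(n,atz(K,E,*C(*p),z).round(1))
S=lambda a:ray(c["Ks"],c["Es"],*a)
D=lambda a:ray(c["Kd"],c["Ed"],*a)
def t3(n,*r): p,e=tri(*r);print(n,p.round(1),np.round(e,1))
t3("btn",ray(K,E,*C(157,308)),S((326.4,203.1)),D((232.5,226.4)))
t3("blue",ray(K,E,*C(440,320)),S((355.2,200)),D((215.5,243.6)))
t3("green",ray(K,E,*C(732,318)),S((384.8,203.1)),D((196.1,266.8)))
E
```

```text
btn [537.  173.2 124. ]
blue bar [534.6 246.9 136. ]
blue disc [534.9 246.7 112. ]
green bar [530.8 322.8 136. ]
green disc [531.7 322.3 112. ]
mot FR [485.1 202.7 102. ]
motRR [586.7 208.7 102. ]
motRL [590.1 144.3 102. ]
FL [489.1 139.1 102. ]
btn [536.3 173.2 122.2] [1.1 0.6 0.9]
blue [531.2 246.7 137.5] [3.  3.7 3.6]
green [528.  321.8 137.2] [2.5 2.9 2.6]
```

apply_moves(moves=[1,0,0,-4,0,0,0,1,0,0,-4,0,0,0,1,0,0,-4,0,0,0,1,0,0,-4,0,0,0,1,0,0,-3,0,0,0])

```text
t: 4.2
position: [536.4, 172.5, 159.1]
eef_rot: [-1.241, 1.187, 1.241]
ft_force: [0.8, 0.7, -0.5]
gripper_width: 0.1
```

apply_moves(moves=[1,0,0,0,0,0,0,1,0,0,0,0,0,0,1,0,0,0,0,0,0,1,0,0,0,0,0,0,1,0,0,0,0,0,0])

```text
t: 4.62
position: [537.1, 172.4, 161.9]
eef_rot: [-1.243, 1.185, 1.239]
ft_force: [-0.6, 0.1, 0.3]
gripper_width: 0.5
```

apply_moves(moves=[1,0,0,-2,0,0,0,1,0,0,-1,0,0,0,1,0,0,-0.7,0,0,0,1,0,0,-0.4,0,0,0,1,0,0,0,0,0,0])

```text
t: 5.03
position: [536.1, 172.1, 118.7]
eef_rot: [-1.241, 1.189, 1.242]
ft_force: [-3.2, -0.7, 5.0]
gripper_width: 0.1
```

apply_moves(moves=[1,0,0,-0.1,0,0,0,1,0,0,-0.1,0,0,0,1,0,0,0,0,0,0,1,0,0,0,0,0,0,1,0,0,0,0,0,0])

```text
t: 5.45
position: [536.2, 172.1, 118.2]
eef_rot: [-1.242, 1.187, 1.241]
ft_force: [-5.1, -1.2, 13.3]
gripper_width: 0.4
```

apply_moves(moves=[1,0,0,1,0,0,0,1,0,0,3,0,0,0,0.5,0,0,2.6,0,0,0,0.5,-0.1,3.7,0,0,0,0,0.5,-0.1,3.7,0,0,0,0])

```text
t: 5.87
position: [535.3, 246.1, 185.3]
eef_rot: [-1.24, 1.186, 1.237]
ft_force: [1.1, 0.1, -0.9]
gripper_width: 15.5
```

apply_moves(moves=[0.5,0,0,0,0,0,0,0.5,0,0,0,0,0,0,0.5,0,0,0,0,0,0,0.5,0,0,0,0,0,0,0.5,0,0,0,0,0,0])

```text
t: 6.28
position: [534.4, 245.3, 182.7]
eef_rot: [-1.241, 1.189, 1.241]
ft_force: [-0.1, 0.0, -0.0]
gripper_width: 45.8
```

```bash
python3 - <<'E'
from h import *
im,K,E,s=cam("wrist");cv2.imwrite("pics/w3.png",im);np.savez("w3.npz",K=K,E=E);print(s["position"],R.from_rotvec(s["eef_rot"]).as_matrix().round(3),s["ft_force"],s["gripper_width"])
im,K,E,s=cam("scene");crop(im,300,150,430,260,5,"s3.png")
E
```

```text
[534.37676388 245.26140058 182.73802841] [[-0.    -0.999 -0.043]
 [-0.    -0.043  0.999]
 [-1.     0.    -0.   ]] [-0.10927559  0.03600862 -0.02413368] 45.81955685248473
```

View pics/w3.png

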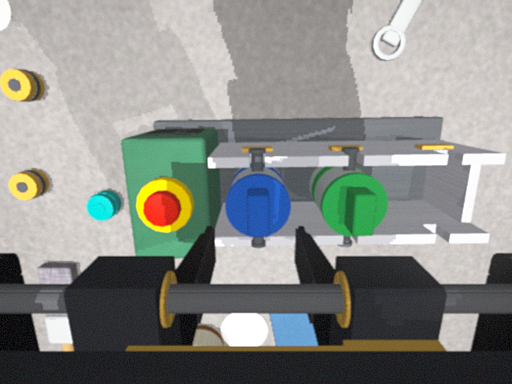

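View pics/s3.png

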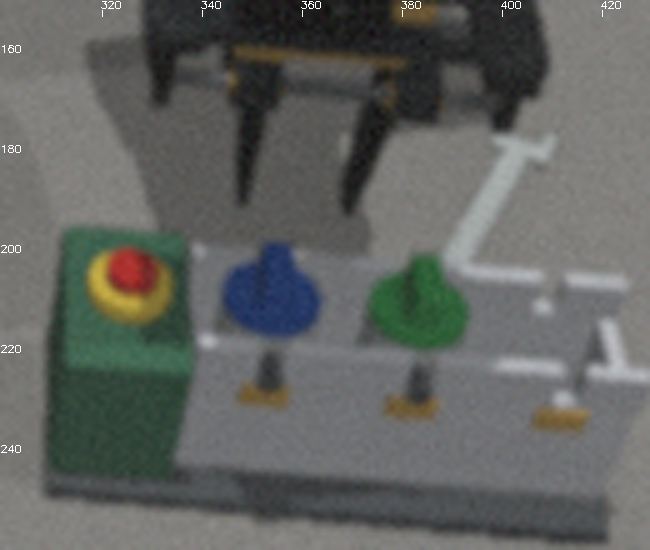

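```bash
python3 - <<'E'
from h import *
im=cv2.imread("pics/w3.png")
crop(im,205,135,405,265,4,"w3a.png")
E
```

```text
(no output)
```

View pics/w3a.png

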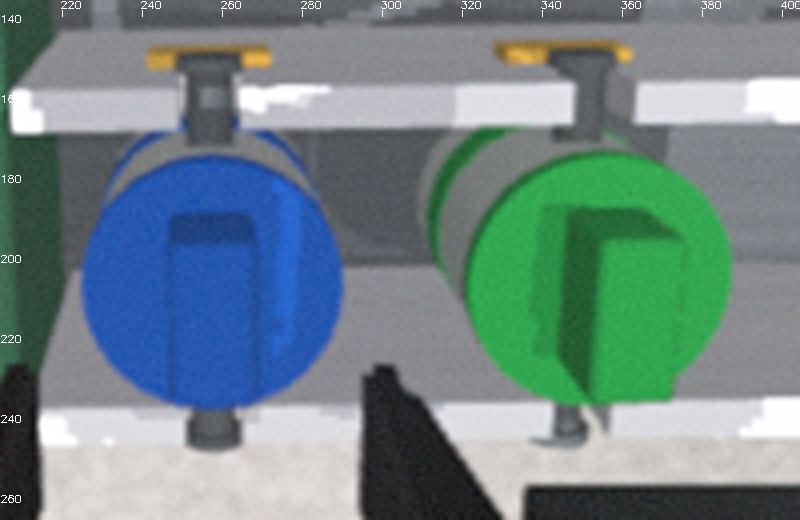

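```bash
python3 - <<'E'
from tr import *
w=np.load("w3.npz");K,E=w["K"],w["E"]
C=lambda x,y:(x/4+205,y/4+135)
for n,p,z in [("blue bar",(214,322),136),("blue disc",(213,283),112),("green bar",(638,320),136),("green disc",(600,279),112)]:
    print(n,atz(K,E,*C(*p),z).round(1))
E
```

```text
blue bar [534.  246.8 136. ]
blue disc [534.5 246.9 112. ]
green bar [530.5 322.3 136. ]
green disc [530.5 322.7 112. ]
```

apply_moves(moves=[0.5,0,0.15,-2,0,0,0,0.5,0,0,-2,0,0,0,0.5,0,0,-1.7,0,0,0,0.5,0,0,-1,0,0,0,0.5,0,0,0,0,0,0])

```text
t: 6.8
position: [533.5, 247.0, 113.8]
eef_rot: [-1.24, 1.191, 1.243]
ft_force: [-0.4, -0.7, 0.1]
gripper_width: 47.5
```

apply_moves(moves=[0.5,0,0,0,0,0,0,0.65,0,0,0,0,0,0,0.7,0,0,0,0,0,0,0.75,0,0,0,0,0,0,0.78,0,0,0,0,0,0])

```text
t: 7.22
position: [534.4, 247.7, 116.3]
eef_rot: [-1.242, 1.187, 1.241]
ft_force: [1.0, 0.2, -0.4]
gripper_width: 26.3
```

```bash
python3 - <<'E'
from h import *
im,K,E,s=cam("wrist");crop(im,180,120,340,260,4.2,"w4.png");print(s["position"],s["ft_force"],s["gripper_width"])
im,K,E,s=cam("side");crop(im,160,180,280,300,5,"d4.png")
E
```

```text
[534.39888945 247.71294876 116.30488902] [ 1.00589874  0.1921901  -0.393885  ] 26.281710829040872
```

View pics/w4.png

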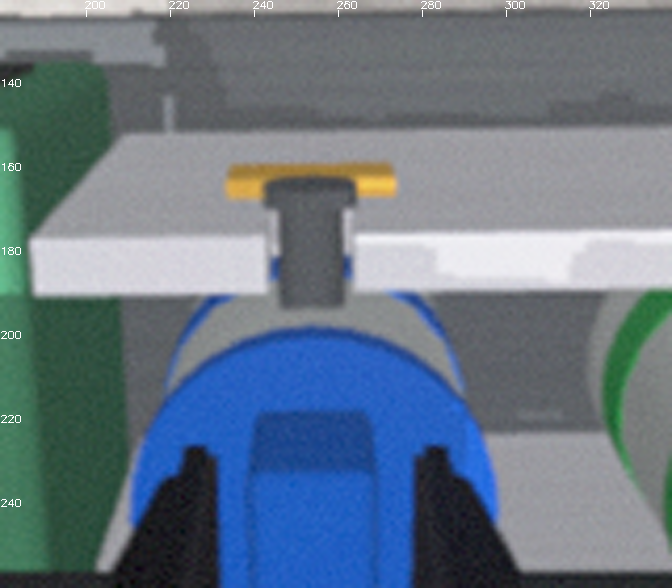

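View pics/d4.png

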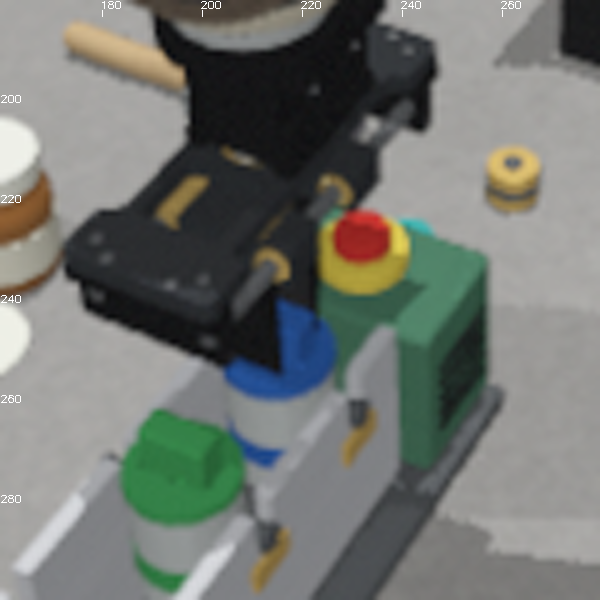

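apply_moves(moves=[0.82,0,0,0,0,0,0,0.85,0,0,0,0,0,0,0.9,0,0,0,0,0,0,1,0,0,0,0,0,0,1,0,0,0,0,0,0])

```text
t: 7.73
position: [534.2, 247.7, 115.7]
eef_rot: [-1.242, 1.188, 1.242]
ft_force: [0.1, 0.1, 1.5]
gripper_width: 15.6
```

apply_moves(moves=[1,0,0,0.3,0,0,0,1,0,0,0.6,0,0,0,1,0,0,0.8,0,0,0,1,0,0,0.8,0,0,0,1,0,0,0.8,0,0,0])

```text
t: 8.15
position: [534.3, 247.7, 149.7]
eef_rot: [-1.242, 1.188, 1.242]
ft_force: [-0.5, -0.8, -2.5]
gripper_width: 15.9
```

apply_moves(moves=[1,0,0,1.5,0,0,0,1,0,0,2.5,0,0,0,1,0,0,2.5,0,0,0,1,0,0,1.7,0,0,0,1,0,0,0.7,0,0,0])

```text
t: 8.57
position: [534.8, 247.9, 241.0]
eef_rot: [-1.243, 1.184, 1.239]
ft_force: [0.4, 0.3, -1.5]
gripper_width: 15.8
```

```bash
python3 - <<'E'
from h import *
im,K,E,s=cam("wrist");cv2.imwrite("pics/w5.png",im);print(s["position"],s["ft_force"],s["gripper_width"])
im,K,E,s=cam("side");crop(im,120,100,320,320,2.7,"d5.png")
E
```

```text
[534.83289939 247.8667191  241.02886318] [ 0.36013444  0.33284033 -1.5382528 ] 15.820372134790803
```

View pics/w5.png

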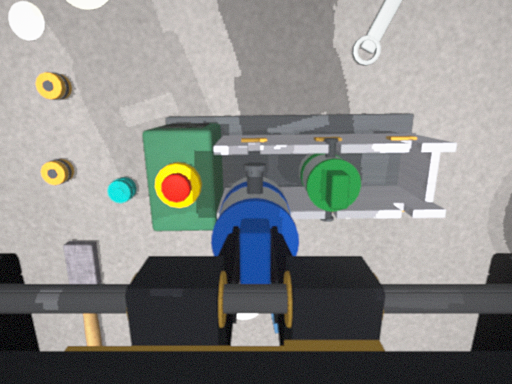

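View pics/d5.png

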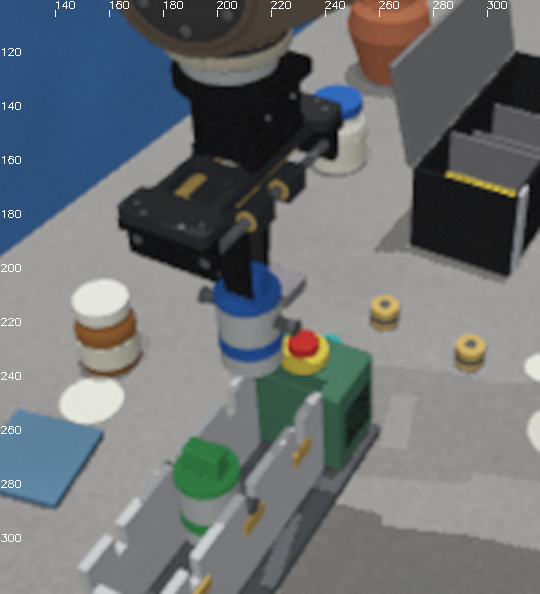

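apply_moves(moves=[1,0,-1.5,0,0,0,0,1,0,-2.5,0,0,0,0,1,0,-3.5,0,0,0,0,1,0,-3.5,0,0,0,0,1,0,-3.5,0,0,0,0])

```text
t: 9.08
position: [533.2, 100.7, 236.2]
eef_rot: [-1.241, 1.19, 1.244]
ft_force: [0.7, 0.2, -3.0]
gripper_width: 15.6
```

apply_moves(moves=[1,0,-3.5,0,0,0,0,1,0,-3.5,0,0,0,0,1,0,-3.5,0,0,0,0,1,0.1,-3.5,0,0,0,0,1,0.1,-3.5,0,0,0,0])

```text
t: 9.5
position: [535.0, -74.5, 236.3]
eef_rot: [-1.24, 1.189, 1.244]
ft_force: [1.1, 1.0, -1.9]
gripper_width: 15.8
```

apply_moves(moves=[1,0,-3.5,0,0,0,0,1,0,-3.5,0,0,0,0,1,0,-3.5,0,0,0,0,1,0,-3.5,0,0,0,0,1,0.1,-3.5,0,0,0,0])

```text
t: 9.92
position: [535.8, -249.4, 236.2]
eef_rot: [-1.239, 1.189, 1.244]
ft_force: [1.1, 0.5, -2.1]
gripper_width: 16.2
```

apply_moves(moves=[1,0,-3.5,0,0,0,0,1,0,-2,0,0,0,0,1,0,-1.2,0,0,0,0,1,0,-0.5,0,0,0,0,1,0,0,0,0,0,0])

```text
t: 10.33
position: [536.7, -319.7, 236.7]
eef_rot: [-1.24, 1.189, 1.243]
ft_force: [-0.3, 0.7, -2.8]
gripper_width: 15.3
```

```bash
python3 - <<'E'
from h import *
im,K,E,s=cam("wrist");cv2.imwrite("pics/w6.png",im);np.savez("w6.npz",K=K,E=E);print(s["position"],s["ft_force"],s["gripper_width"],s["eef_rot"])
im,K,E,s=cam("side");crop(im,210,50,370,220,3.5,"d6.png")
E
```

```text
[ 536.65243691 -319.69151268  236.66526455] [-0.31825297  0.71513482 -2.78360979] 15.321626476779798 [-1.23959385  1.18854353  1.24253187]
```

View pics/w6.png

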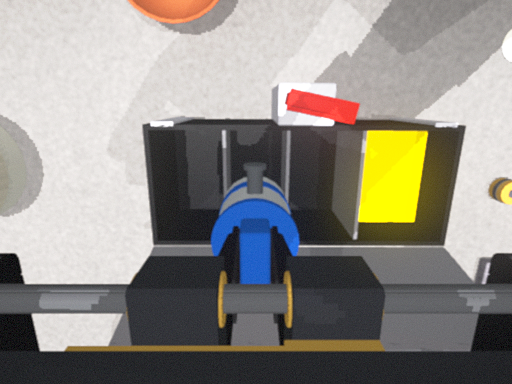

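View pics/d6.png

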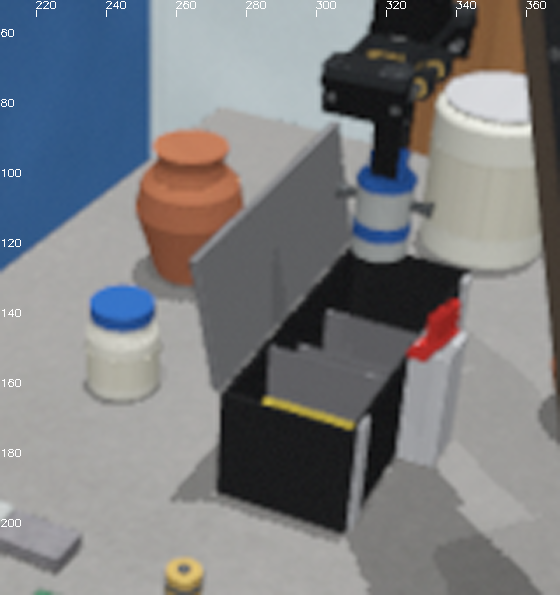

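```bash
python3 - <<'E'
from h import *
im=cv2.imread("pics/w6.png");crop(im,140,70,340,250,4,"w6a.png");crop(im,270,70,470,250,4,"w6b.png")
E
```

```text
(no output)
```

View pics/w6a.png

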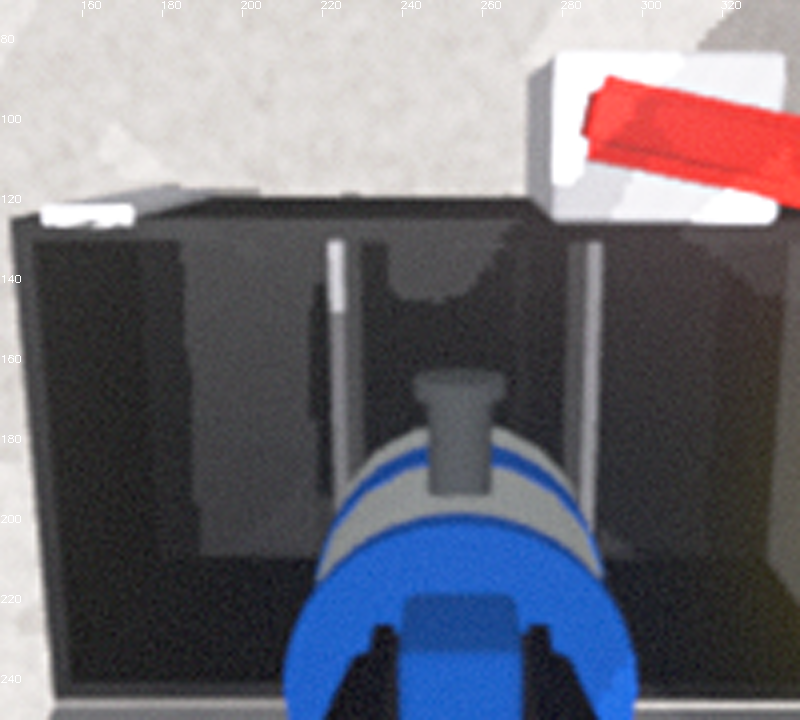

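View pics/w6b.png

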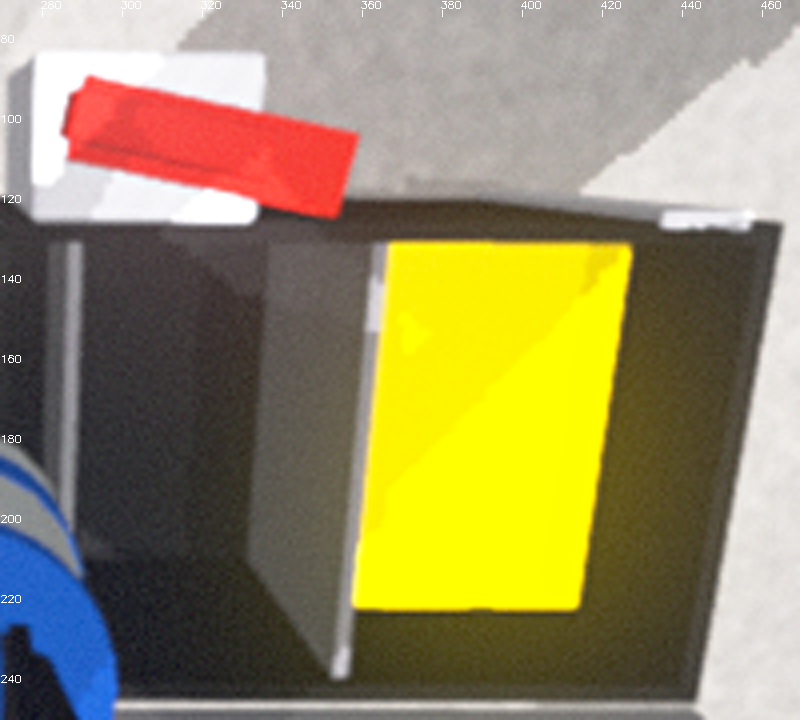

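```bash
python3 - <<'E'
from tr import *
w=np.load("w6.npz");K,E=w["K"],w["E"]
A=lambda x,y:(x/4+140,y/4+70)
B=lambda x,y:(x/4+270,y/4+70)
for n,p,z in [("div1f",A(336,240),66),("div1m",A(340,450),66),("div2f",A(594,240),66),("div2m",A(588,480),66),("div3 f top",B(378,243),102),("div3 r",B(341,677),102),("FL in rim",A(30,240),106),("FL",A(12,218),106),("RL",A(55,697),106),("FR",B(782,225),106),("RR",B(697,700),106),("trayFR",B(632,243),50),("trayRR",B(580,609),50),("bar end1",B(358,133),124),("bar end2",B(338,218),124),("bar s1",B(85,78),124),("bar s2",B(65,155),124),("boss FL",B(33,55),116),("boss RR",B(250,222),116)]:
    print(n,atz(K,E,*p,z).round(1))
E
```

```text
div1f [ 488.  -354.6   66. ]
div1m [ 544.1 -352.7   66. ]
div2f [ 485.2 -287.7   66. ]
div2m [ 549.8 -284.7   66. ]
div3 f top [ 480.1 -220.8  102. ]
div3 r [ 589.4 -215.3  102. ]
FL in rim [ 487.5 -421.2  106. ]
FL [ 482.7 -425.   106. ]
RL [ 601.7 -420.6  106. ]
FR [ 471.9 -130.3  106. ]
RR [ 590.2 -125.4  106. ]
trayFR [ 480.9 -134.    50. ]
trayRR [ 587.1 -129.    50. ]
bar end1 [ 456.  -235.6  124. ]
bar end2 [ 473.6 -237.6  124. ]
bar s1 [ 447.4 -294.   124. ]
bar s2 [ 463.  -297.1  124. ]
boss FL [ 442.9 -304.5  116. ]
boss RR [ 475.7 -254.4  116. ]
```

apply_moves(moves=[1,0.1,0,-2,0,0,0,1,0,0.05,-3.5,0,0,0,1,0,0,-3.5,0,0,0,1,0,0,-2.5,0,0,0,1,0,0,-1.5,0,0,0])

```text
t: 10.85
position: [537.5, -316.5, 104.9]
eef_rot: [-1.24, 1.187, 1.246]
ft_force: [0.4, 0.3, -3.5]
gripper_width: 15.3
```

apply_moves(moves=[1,0,0,-1,0,0,0,1,0,0,-0.5,0,0,0,1,0,0,-0.3,0,0,0,1,0,0,0,0,0,0,1,0,0,0,0,0,0])

```text
t: 11.27
position: [538.6, -318.9, 90.7]
eef_rot: [-1.243, 1.188, 1.241]
ft_force: [-0.2, 0.1, -2.1]
gripper_width: 15.9
```

apply_moves(moves=[1,0,0,-0.4,0,0,0,1,0,0,-0.3,0,0,0,1,0,0,-0.2,0,0,0,1,0,0,0,0,0,0,1,0,0,0,0,0,0])

```text
t: 11.68
position: [538.2, -318.9, 80.6]
eef_rot: [-1.241, 1.188, 1.242]
ft_force: [-0.1, 0.2, -3.1]
gripper_width: 16.3
```

apply_moves(moves=[1,0,0,-0.1,0,0,0,1,0,0,0,0,0,0,1,0,0,0,0,0,0,1,0,0,0,0,0,0,1,0,0,0,0,0,0])

```text
t: 12.1
position: [538.3, -319.0, 79.9]
eef_rot: [-1.242, 1.188, 1.241]
ft_force: [0.2, -1.5, 0.3]
gripper_width: 15.6
```

apply_moves(moves=[0.7,0,0,0,0,0,0,0.65,0,0,0,0,0,0,0.65,0,0,0,0,0,0,0.65,0,0,0,0,0,0,0.65,0,0,1,0,0,0])

```text
t: 12.52
position: [537.5, -318.3, 88.4]
eef_rot: [-1.239, 1.188, 1.244]
ft_force: [-0.2, 0.3, -0.4]
gripper_width: 33.0
```

apply_moves(moves=[0.65,0,0,2,0,0,0,0.65,0,0,4,0,0,0,0.6,0,0,4,0,0,0,0.5,0,1,4,0,0,0,0.5,0,3,0,0,0,0])

```text
t: 12.93
position: [540.2, -282.2, 238.0]
eef_rot: [-1.25, 1.187, 1.229]
ft_force: [1.2, -0.0, 0.7]
gripper_width: 44.7
```

```bash
python3 - <<'E'
from h import *
im,K,E,s=cam("wrist");cv2.imwrite("pics/w7.png",im);np.savez("w7.npz",K=K,E=E);print(s["position"],s["ft_force"],s["gripper_width"],s["eef_rot"])
E
```

```text
[ 540.22815717 -282.19135424  237.95283809] [ 1.20840481 -0.01930277  0.69283554] 44.7462721774756 [-1.25001583  1.18736126  1.22902807]
```

View pics/w7.png

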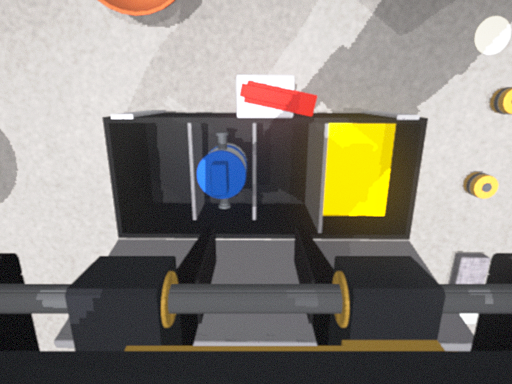

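apply_moves(moves=[0.5,0,2,0,0,0,0,0.5,0,4,0,0,0,0,0.5,0,4,0,0,0,0,0.5,0,4,0,0,0,0,0.5,0,4,0,0,0,0])

```text
t: 13.4
position: [537.6, -97.1, 230.0]
eef_rot: [-1.241, 1.188, 1.241]
ft_force: [0.1, 0.8, 0.6]
gripper_width: 47.5
```

apply_moves(moves=[0.5,0,4,0,0,0,0,0.5,0,4,0,0,0,0,0.5,0,4,0,0,0,0,0.5,0,4,0,0,0,0,0.5,0,4,0,0,0,0])

```text
t: 13.82
position: [537.6, 103.1, 230.2]
eef_rot: [-1.242, 1.188, 1.242]
ft_force: [1.4, -1.0, 0.7]
gripper_width: 47.3
```

apply_moves(moves=[0.5,-0.2,4,0,0,0,0,0.5,-0.2,4,0,0,0,0,0.5,-0.2,4,0,0,0,0,0.5,-0.1,4,0,0,0,0,0.5,0,4,0,0,0,0])

```text
t: 14.23
position: [530.4, 303.1, 230.1]
eef_rot: [-1.242, 1.188, 1.242]
ft_force: [0.9, -0.7, -0.0]
gripper_width: 47.5
```

apply_moves(moves=[0.5,0,2,0,0,0,0,0.5,0,0,-2,0,0,0,0.5,0,0,-2,0,0,0,0.5,0,0,-1.5,0,0,0,0.5,0,0,0,0,0,0])

```text
t: 14.65
position: [529.8, 320.8, 172.0]
eef_rot: [-1.241, 1.192, 1.244]
ft_force: [0.1, 0.2, -0.6]
gripper_width: 47.5
```

```bash
python3 - <<'E'
from h import *
im,K,E,s=cam("wrist");crop(im,180,120,340,260,4.2,"w8.png");np.savez("w8.npz",K=K,E=E);print(s["position"],s["ft_force"],s["gripper_width"],R.from_rotvec(s["eef_rot"]).as_matrix().round(3))
E
```

```text
[529.81115671 320.76414728 172.00489826] [ 0.08506064  0.22487132 -0.62141917] 47.52752638749668 [[-0.004 -0.999 -0.045]
 [-0.002 -0.045  0.999]
 [-1.     0.005 -0.002]]
```

View pics/w8.png

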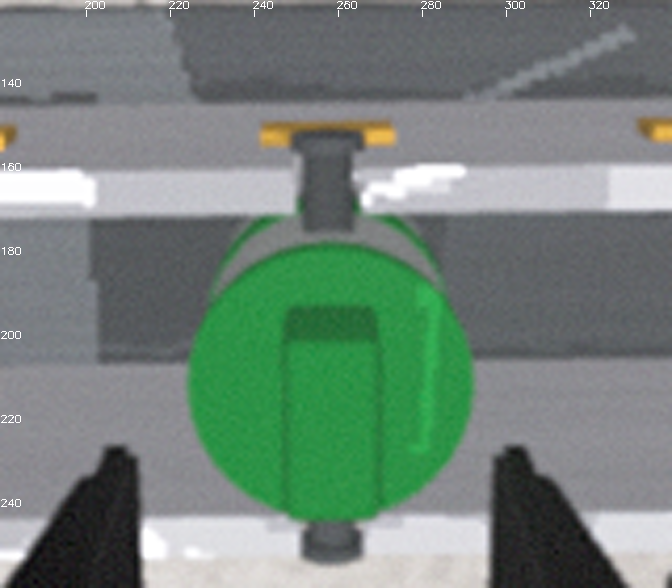

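```bash
python3 - <<'E'
from tr import *
w=np.load("w8.npz");print(atz(w["K"],w["E"],259,222.4,136),atz(w["K"],w["E"],(330/4.2+180),(382/4.2+120),112))
from rig import ctrl
print(ctrl.get_state()["position"])
E
```

```text
[530.39266108 322.52899803 136.        ] [530.31188426 322.46242898 112.        ]
[530.51637497 320.95757711 173.79142912]
```

apply_moves(moves=[0.5,0,0.15,-1.5,0,0,0,0.5,0,0,-1.5,0,0,0,0.5,0,0,0,0,0,0,0.5,0,0,0,0,0,0,0.5,0,0,0,0,0,0])

```text
t: 15.12
position: [531.8, 322.8, 146.2]
eef_rot: [-1.242, 1.186, 1.241]
ft_force: [0.5, 0.1, 0.1]
gripper_width: 47.7
```

apply_moves(moves=[0.5,-0.05,0,-1.5,0,0,0,0.5,0,0,-1,0,0,0,0.5,0,0,-0.4,0,0,0,0.5,0,0,0,0,0,0,0.65,0,0,0,0,0,0])

```text
t: 15.53
position: [530.9, 322.7, 116.0]
eef_rot: [-1.242, 1.188, 1.242]
ft_force: [0.8, 0.5, 0.6]
gripper_width: 44.6
```

apply_moves(moves=[0.7,0,0,0,0,0,0,0.75,0,0,0,0,0,0,0.78,0,0,0,0,0,0,0.8,0,0,0,0,0,0,0.8,0,0,0,0,0,0])

```text
t: 15.95
position: [530.7, 322.7, 115.8]
eef_rot: [-1.242, 1.188, 1.242]
ft_force: [-0.4, 0.4, 0.9]
gripper_width: 19.9
```

```bash
python3 - <<'E'
from h import *
im,K,E,s=cam("wrist");crop(im,180,120,340,260,4.2,"w9.png");print(s["position"],s["ft_force"],s["gripper_width"])
E
```

```text
[530.73983574 322.66317344 115.83699586] [-0.44025103  0.37331613  0.87094612] 19.93196263687895
```

View pics/w9.png

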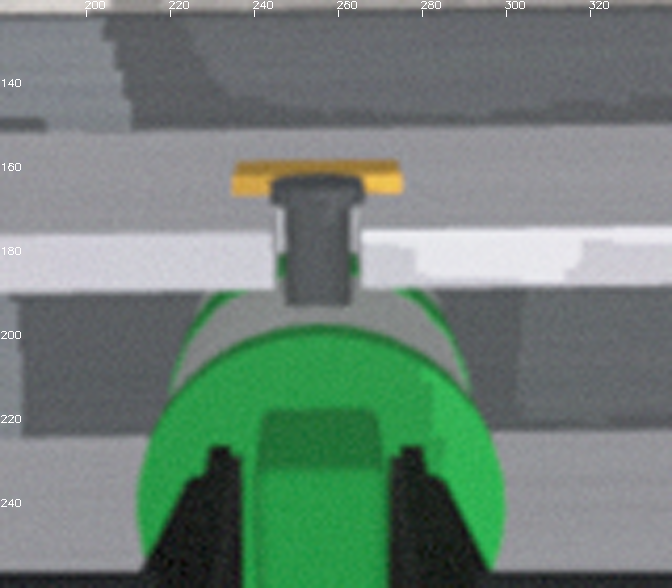

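apply_moves(moves=[0.82,0,0.05,0,0,0,0,0.85,0,0,0,0,0,0,0.9,0,0,0,0,0,0,1,0,0,0,0,0,0,1,0,0,0,0,0,0])

```text
t: 16.42
position: [530.7, 323.2, 115.7]
eef_rot: [-1.241, 1.188, 1.242]
ft_force: [0.4, 0.4, 0.5]
gripper_width: 16.2
```

apply_moves(moves=[1,0,0,0.3,0,0,0,1,0,0,0.6,0,0,0,1,0,0,0.8,0,0,0,1,0,0,0.8,0,0,0,1,0,0,0.8,0,0,0])

```text
t: 16.83
position: [530.8, 323.2, 149.7]
eef_rot: [-1.242, 1.188, 1.242]
ft_force: [0.3, 0.0, -3.4]
gripper_width: 15.9
```

apply_moves(moves=[1,0,0,1.5,0,0,0,1,0,0,2.5,0,0,0,1,0,0,2.5,0,0,0,1,0,0,1.7,0,0,0,1,0,0,0.7,0,0,0])

```text
t: 17.25
position: [531.3, 323.4, 241.2]
eef_rot: [-1.242, 1.184, 1.24]
ft_force: [0.4, 0.8, -3.9]
gripper_width: 15.8
```

```bash
python3 - <<'E'
from h import *
im,K,E,s=cam("side");crop(im,120,100,320,320,2.7,"d9.png");print(s["position"],s["ft_force"],s["gripper_width"])
E
```

```text
[531.33919039 323.44019136 241.20941533] [ 0.40984685  0.77753951 -3.88873543] 15.84323888289579
```

View pics/d9.png

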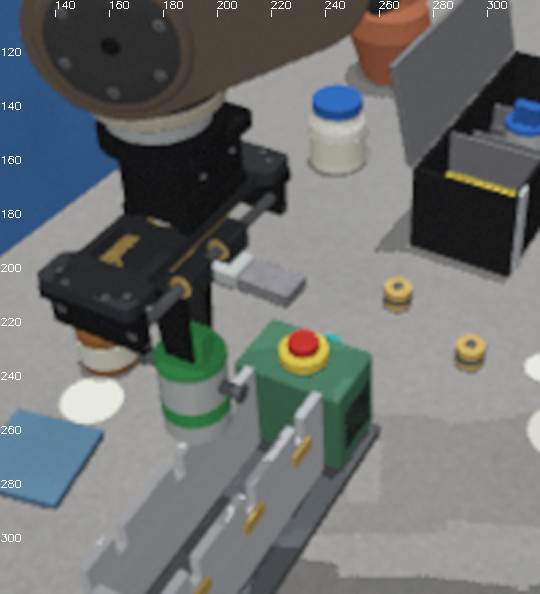

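apply_moves(moves=[1,0,-1.5,0,0,0,0,1,0,-2.5,0,0,0,0,1,0,-3.5,0,0,0,0,1,0,-3.5,0,0,0,0,1,0,-3.5,0,0,0,0])

```text
t: 17.72
position: [529.7, 176.1, 236.3]
eef_rot: [-1.242, 1.19, 1.244]
ft_force: [1.6, 0.2, -2.9]
gripper_width: 15.5
```

apply_moves(moves=[1,0,-3.5,0,0,0,0,1,0,-3.5,0,0,0,0,1,0.1,-3.5,0,0,0,0,1,0.1,-3.5,0,0,0,0,1,0.1,-3.5,0,0,0,0])

```text
t: 18.13
position: [532.6, 1.0, 236.5]
eef_rot: [-1.241, 1.189, 1.243]
ft_force: [0.2, -0.3, -2.9]
gripper_width: 15.9
```

apply_moves(moves=[1,0,-3.5,0,0,0,0,1,0,-3.5,0,0,0,0,1,0,-3.5,0,0,0,0,1,0.1,-3.5,0,0,0,0,1,0.1,-3.5,0,0,0,0])

```text
t: 18.55
position: [534.4, -173.9, 236.5]
eef_rot: [-1.24, 1.189, 1.243]
ft_force: [1.3, -0.6, -3.1]
gripper_width: 15.9
```

apply_moves(moves=[1,0,-3.5,0,0,0,0,1,0,-2.5,0,0,0,0,1,0,-1.5,0,0,0,0,1,0,-0.4,0,0,0,0,1,0,0,0,0,0,0])

```text
t: 18.97
position: [535.0, -251.4, 236.6]
eef_rot: [-1.239, 1.189, 1.242]
ft_force: [-0.2, 0.2, -2.2]
gripper_width: 15.8
```

```bash
python3 - <<'E'
from h import *
im,K,E,s=cam("wrist");cv2.imwrite("pics/w10.png",im);np.savez("w10.npz",K=K,E=E);print(s["position"],s["ft_force"],s["gripper_width"],s["eef_rot"])
E
```

```text
[ 534.97659664 -251.41757951  236.60980441] [-0.19537737  0.23299114 -2.24160204] 15.769348021407138 [-1.23904092  1.1889715   1.24231627]
```

View pics/w10.png

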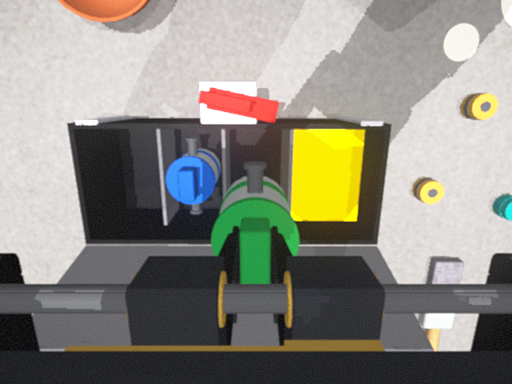

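apply_moves(moves=[1,0.05,0,-2,0,0,0,1,0,0,-3.5,0,0,0,1,0,0,-3.5,0,0,0,1,0,0,-2.5,0,0,0,1,0,0,-1.5,0,0,0])

```text
t: 19.43
position: [535.2, -248.5, 104.8]
eef_rot: [-1.24, 1.188, 1.246]
ft_force: [-0.3, 0.5, -2.8]
gripper_width: 16.0
```

apply_moves(moves=[1,0,0,-1,0,0,0,1,0,0,-0.7,0,0,0,1,0,0,-0.5,0,0,0,1,0,0,-0.4,0,0,0,1,0,0,0,0,0,0])

```text
t: 19.85
position: [536.3, -250.7, 81.7]
eef_rot: [-1.242, 1.188, 1.242]
ft_force: [0.1, 0.7, -2.4]
gripper_width: 15.8
```

apply_moves(moves=[1,0,0,-0.1,0,0,0,1,0,0,-0.1,0,0,0,1,0,0,0,0,0,0,1,0,0,0,0,0,0,1,0,0,0,0,0,0])

```text
t: 20.27
position: [536.3, -251.0, 79.9]
eef_rot: [-1.242, 1.188, 1.241]
ft_force: [-0.3, 0.2, -3.9]
gripper_width: 15.9
```

apply_moves(moves=[1,0,0,-0.1,0,0,0,1,0,0,0,0,0,0,1,0,0,0,0,0,0,1,0,0,0,0,0,0,1,0,0,0,0,0,0])

```text
t: 20.68
position: [536.4, -250.9, 79.8]
eef_rot: [-1.242, 1.188, 1.241]
ft_force: [-1.3, 1.6, 7.6]
gripper_width: 15.8
```

apply_moves(moves=[0.8,0,0,0,0,0,0,0.72,0,0,0,0,0,0,0.72,0,0,0,0,0,0,0.72,0,0,0,0,0,0,0.72,0,0,1,0,0,0])

```text
t: 21.1
position: [535.5, -250.5, 87.5]
eef_rot: [-1.239, 1.189, 1.244]
ft_force: [-0.8, 0.3, 0.3]
gripper_width: 26.8
```

apply_moves(moves=[0.72,0,0,2,0,0,0,0.7,0,0,4,0,0,0,0.6,0,0,4,0,0,0,0.5,0,1,4,0,0,0,0.5,-0.5,3,4,0,0,0])

```text
t: 21.52
position: [532.4, -217.5, 265.3]
eef_rot: [-1.243, 1.188, 1.238]
ft_force: [0.6, 0.4, -0.4]
gripper_width: 43.2
```

apply_moves(moves=[0.5,-1,4,0,0,0,0,0.5,-1,4,0,0,0,0,0.5,-1,4,0,0,0,0,0.5,-1,4,0,0,0,0,0.5,0,2,0,0,0,0])

```text
t: 21.93
position: [490.0, -32.7, 262.9]
eef_rot: [-1.242, 1.187, 1.243]
ft_force: [1.7, 0.2, 1.2]
gripper_width: 47.4
```

apply_moves(moves=[0.5,0,1,0,0,0,0,0.5,0,0,0,0,0,0,0.5,0,0,0,0,0,0,0.5,0,0,0,0,0,0,0.5,0,0,0,0,0,0])

```text
t: 22.35
position: [492.3, -27.2, 261.7]
eef_rot: [-1.24, 1.189, 1.241]
ft_force: [-0.1, -1.0, -0.3]
gripper_width: 47.3
```

```bash
python3 - <<'E'
from h import *
im,K,E,s=cam("wrist");cv2.imwrite("pics/w11.png",im);np.savez("w11.npz",K=K,E=E);print(s["position"],s["ft_force"],s["gripper_width"],s["eef_rot"])
im,K,E,s=cam("side");cv2.imwrite("pics/d11.png",im)
im,K,E,s=cam("scene");cv2.imwrite("pics/s11.png",im)
E
```

```text
[492.29507345 -27.21379601 261.69388246] [-0.14076335 -0.95184775 -0.32830228] 47.28916792221857 [-1.24047193  1.18891393  1.24080745]
```

View pics/w11.png

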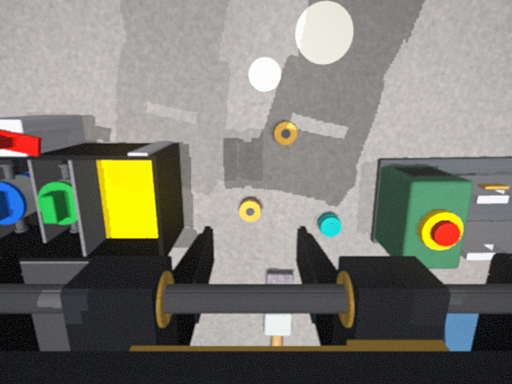

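View pics/d11.png

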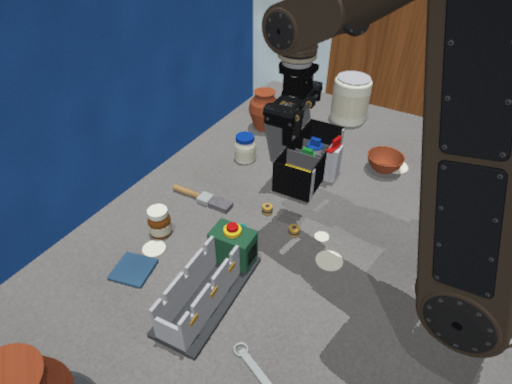

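View pics/s11.png

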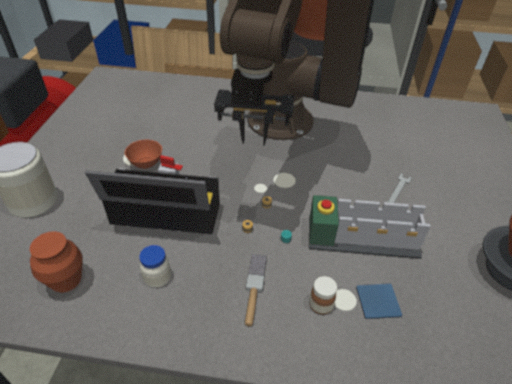

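```bash
python3 - <<'E'
from h import *
im=cv2.imread("pics/w11.png");crop(im,215,105,355,245,4.5,"w11a.png")
crop(cv2.imread("pics/d11.png"),240,190,320,250,8,"d11a.png")
crop(cv2.imread("pics/s11.png"),235,185,305,250,8,"s11a.png")
E
```

```text
(no output)
```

View pics/w11a.png

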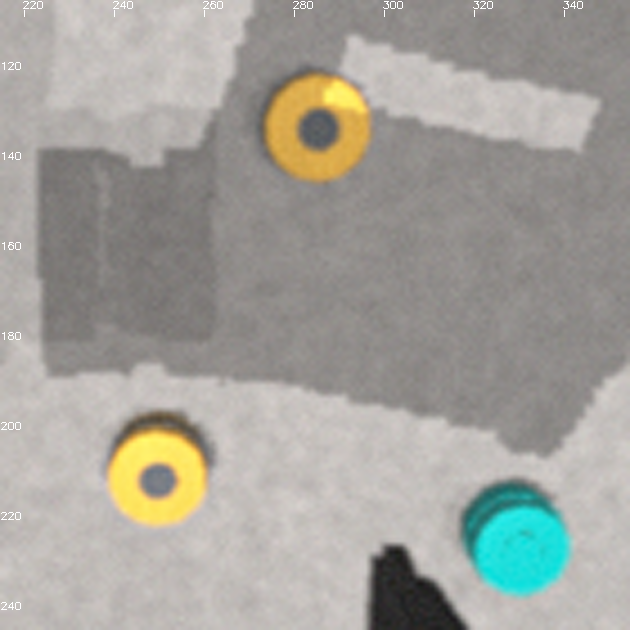

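View pics/d11a.png

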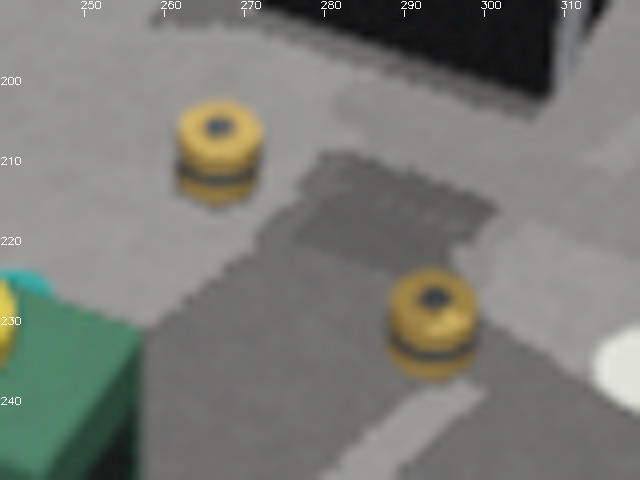

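View pics/s11a.png

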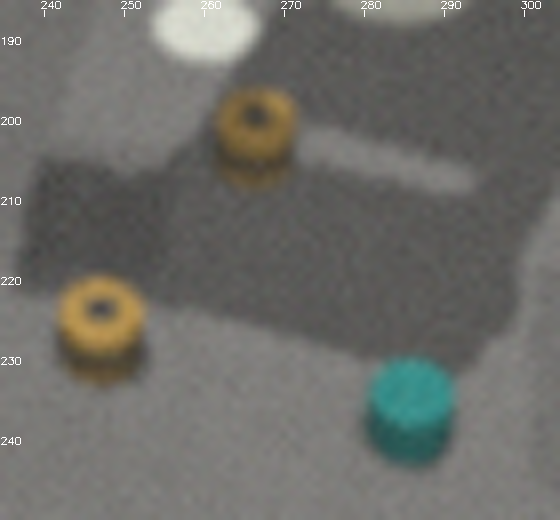

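```bash
python3 - <<'E'
from tr import *
w=np.load("w11.npz");K,E=w["K"],w["E"]
W=lambda x,y:(x/4.5+215,y/4.5+105)
for n,p,sd,ss in [("A",(318,127),(434/8+240,298/8+190),(256/8+235,115/8+185)),("B",(158,478),(218/8+240,126/8+190),(100/8+235,309/8+185))]:
    print(n,atz(K,E,*W(*p),24).round(1),*tri(ray(K,E,*W(*p)),ray(c["Kd"],c["Ed"],*sd),ray(c["Ks"],c["Es"],*ss)))
E
```

```text
A [450.4   8.5  24. ] [449.73236291   8.45800228  24.16700731] [0.6997724377285528, 0.6371149046222173, 0.12746281227122208]
B [555.  -31.9  24. ] [554.3412252  -32.08982938  24.310928  ] [0.5515656698604346, 0.5062564883024109, 0.1918329074849763]
```

apply_moves(moves=[0.5,1.2,-0.1,-1.5,0,0,-0.12,0.5,1.2,-0.1,-1.5,0,0,-0.12,0.5,1.2,-0.1,-1.5,0,0,-0.12,0.5,1.2,-0.1,-1.5,0,0,-0.12,0.5,1.2,-0.1,-1.5,0,0,-0.12])

```text
t: 22.92
position: [552.7, -31.6, 186.0]
eef_rot: [-0.786, 1.424, 0.786]
ft_force: [0.6, 0.5, -0.5]
gripper_width: 47.7
```

apply_moves(moves=[0.5,0.2,0,-1,0,0,-0.12,0.5,0,0,-1,0,0,-0.12,0.5,0,0,-1,0,0,-0.12,0.5,0,0,-1,0,0,-0.12,0.5,0,0,-1,0,0,-0.12])

```text
t: 23.33
position: [554.1, -31.5, 136.1]
eef_rot: [-0.32, 1.547, 0.32]
ft_force: [-0.4, -0.1, 0.2]
gripper_width: 47.1
```

apply_moves(moves=[0.5,0,0,-1,0,0,-0.12,0.5,0,0,-1,0,0,-0.12,0.5,0,0,-1,0,0,-0.12,0.5,0,0,0,0,0,0,0.5,0,0,0,0,0,0])

```text
t: 23.75
position: [554.0, -31.4, 106.6]
eef_rot: [-0.046, 1.571, 0.046]
ft_force: [1.1, 0.0, -0.1]
gripper_width: 47.8
```

```bash
python3 - <<'E'
from h import *
im,K,E,s=cam("wrist");cv2.imwrite("pics/w12.png",im);np.savez("w12.npz",K=K,E=E);print(s["position"],s["ft_force"],s["gripper_width"],R.from_rotvec(s["eef_rot"]).as_matrix().round(3))
E
```

```text
[553.97091667 -31.35547199 106.55191722] [ 1.11531784  0.00504222 -0.11296437] 47.824487018045176 [[-0.001 -0.058  0.998]
 [ 0.     0.998  0.058]
 [-1.     0.    -0.001]]
```

View pics/w12.png

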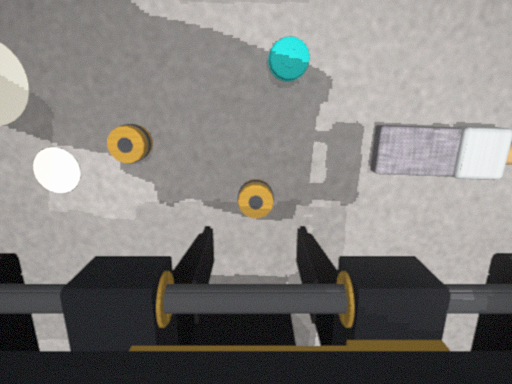

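```bash
python3 - <<'E'
from tr import *
w=np.load("w12.npz");print(atz(w["K"],w["E"],256,202,24))
E
```

```text
[555.42862959 -32.5749799   24.        ]
```

apply_moves(moves=[0.5,0,0,-3,0,0,0,0.5,0,0,-3,0,0,0,0.5,0,0,-2.5,0,0,0,0.5,0,0,-1,0,0,0,0.5,0,0,0,0,0,0])

```text
t: 24.22
position: [553.4, -31.0, 10.5]
eef_rot: [-0.044, 1.573, 0.045]
ft_force: [-0.9, 0.0, -0.8]
gripper_width: 47.2
```

apply_moves(moves=[0.6,0.1,-0.1,-0.3,0,0,0,0.7,0,0,0,0,0,0,0.85,0,0,0,0,0,0,1,0,0,0,0,0,0,1,0,0,0,0,0,0])

```text
t: 24.63
position: [555.7, -32.1, 10.0]
eef_rot: [-0.044, 1.568, 0.043]
ft_force: [-1.2, -1.1, 7.2]
gripper_width: 29.1
```

apply_moves(moves=[1,0,0,1,0,0,0,1,0,0,3,0,0,0,1,0,0,4,0,0,0,1,0,0,4,0,0,0,1,0,0,4,0,0,0])

```text
t: 25.05
position: [554.5, -31.8, 171.5]
eef_rot: [-0.043, 1.57, 0.043]
ft_force: [0.6, 0.1, -1.4]
gripper_width: 29.2
```

apply_moves(moves=[1,-0.2,-1,0.5,0,0,0.12,1,-0.2,-1,0.5,0,0,0.12,1,-0.2,-1,0.5,0,0,0.12,1,-0.2,-1,0.5,0,0,0.12,1,-0.2,-1,0.5,0,0,0.12])

```text
t: 25.47
position: [544.7, -82.3, 195.1]
eef_rot: [-0.518, 1.507, 0.517]
ft_force: [-0.2, 0.1, -0.0]
gripper_width: 29.4
```

apply_moves(moves=[1,-0.2,-1,0,0,0,0.12,1,-0.2,-1,0,0,0,0.12,1,-0.2,-1,0,0,0,0.12,1,-0.2,-1,0,0,0,0.12,1,-0.2,-1,0,0,0,0.12])

```text
t: 25.88
position: [534.7, -132.4, 194.8]
eef_rot: [-0.978, 1.34, 0.978]
ft_force: [0.4, -0.2, -1.0]
gripper_width: 29.0
```

apply_moves(moves=[1,0,-1.3,0,0,0,0.12,1,0,-1.4,0,0,0,0.12,1,0,-1.4,0,0,0,0.12,1,0,-0.5,0,0,0,0,1,0,0,0,0,0,0])

```text
t: 26.3
position: [534.9, -178.7, 194.4]
eef_rot: [-1.238, 1.19, 1.238]
ft_force: [-0.8, -0.2, -0.8]
gripper_width: 29.1
```

```bash
python3 - <<'E'
from h import *
im,K,E,s=cam("wrist");cv2.imwrite("pics/w13.png",im);np.savez("w13.npz",K=K,E=E);print(s["position"],s["ft_force"],s["gripper_width"],R.from_rotvec(s["eef_rot"]).as_matrix().round(3))
E
```

```text
[ 534.89307374 -178.71329716  194.40172782] [-0.78402691 -0.21972424 -0.80193227] 29.10334980716946 [[ 0.    -0.999 -0.039]
 [-0.    -0.039  0.999]
 [-1.    -0.    -0.   ]]
```

View pics/w13.png

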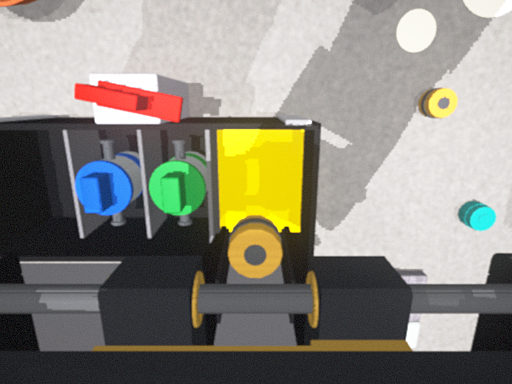

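apply_moves(moves=[1,-1,0.2,-2,0,0,0,1,-1,0,-3,0,0,0,1,0,0,-3.5,0,0,0,1,0,0,-2.5,0,0,0,1,0,0,-1.5,0,0,0])

```text
t: 26.77
position: [514.0, -174.6, 66.7]
eef_rot: [-1.237, 1.19, 1.242]
ft_force: [0.5, 0.1, -0.3]
gripper_width: 28.9
```

apply_moves(moves=[1,0,0,-0.5,0,0,0,1,0,0,-0.2,0,0,0,1,0,0,0,0,0,0,1,0,0,0,0,0,0,1,0,0,0,0,0,0])

```text
t: 27.18
position: [515.6, -176.1, 63.0]
eef_rot: [-1.243, 1.188, 1.24]
ft_force: [0.3, -0.2, 0.7]
gripper_width: 29.2
```

apply_moves(moves=[1,0,0,-0.2,0,0,0,1,0,0,0,0,0,0,0.65,0,0,0,0,0,0,0.58,0,0,0,0,0,0,0.58,0,0,0,0,0,0])

```text
t: 27.6
position: [515.1, -176.0, 59.9]
eef_rot: [-1.242, 1.188, 1.241]
ft_force: [-0.6, -0.3, 0.3]
gripper_width: 38.7
```

apply_moves(moves=[0.58,0,0,1,0,0,0,0.58,0,0,3,0,0,0,0.58,0,0,4,0,0,0,0.5,0,1,4,0,0,0,0.5,-1,3,2,0,0,0])

```text
t: 28.02
position: [507.2, -138.2, 204.7]
eef_rot: [-1.245, 1.187, 1.234]
ft_force: [0.7, 0.2, 0.2]
gripper_width: 45.9
```

apply_moves(moves=[0.5,-1,4,0,0,0,0,0.5,-1,4,0,0,0,0,0.5,-1,3,0,0,0,0,0.5,0,1,0,0,0,0,0.5,0,0,0,0,0,0])

```text
t: 28.43
position: [474.7, -14.1, 200.8]
eef_rot: [-1.244, 1.186, 1.243]
ft_force: [0.6, -0.1, 0.5]
gripper_width: 47.7
```

```bash
python3 - <<'E'
from h import *
im,K,E,s=cam("wrist");cv2.imwrite("pics/w14.png",im);np.savez("w14.npz",K=K,E=E);print(s["position"],s["ft_force"],s["gripper_width"],R.from_rotvec(s["eef_rot"]).as_matrix().round(3))
E
```

```text
[474.74038772 -14.11032409 200.82660529] [ 0.62053    -0.06012103  0.47197412] 47.67145271988213 [[ 0.001 -0.999 -0.047]
 [ 0.    -0.047  0.999]
 [-1.    -0.001 -0.   ]]
```

View pics/w14.png

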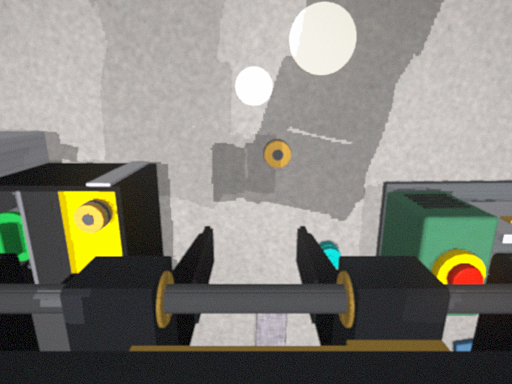

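```bash
python3 - <<'E'
from tr import *
w=np.load("w14.npz");print(atz(w["K"],w["E"],278,154,24), atz(w["K"],w["E"],94,217,74))
E
```

```text
[450.00703735   8.78192727  24.        ] [ 512.26319606 -170.92862609   74.        ]
```

apply_moves(moves=[0.5,-1.2,1.1,-2,0,0,0,0.5,-1.2,1.1,-3,0,0,0,0.5,0,0,-3,0,0,0,0.5,0,0,-1,0,0,0,0.5,0,0,0,0,0,0])

```text
t: 28.9
position: [450.6, 5.0, 107.9]
eef_rot: [-1.239, 1.191, 1.244]
ft_force: [-0.6, -0.0, 0.0]
gripper_width: 47.6
```

```bash
python3 - <<'E'
from tr import *
im,K,E,s=cam("wrist");cv2.imwrite("pics/w15.png",im);np.savez("w15.npz",K=K,E=E);print(s["position"])
E
```

```text
[450.57617539   5.00946108 107.87819945]
```

View pics/w15.png

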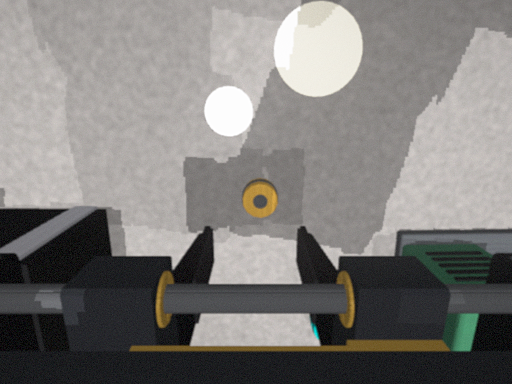

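apply_moves(moves=[0.5,0,0.3,-3,0,0,0,0.5,0,0,-3,0,0,0,0.5,0,0,-2.5,0,0,0,0.5,0,0,-1,0,0,0,0.5,0,0,0,0,0,0])

```text
t: 29.37
position: [451.3, 8.3, 13.8]
eef_rot: [-1.24, 1.189, 1.242]
ft_force: [0.4, -0.3, 0.2]
gripper_width: 47.8
```

apply_moves(moves=[0.55,0,0,0,0,0,0,0.6,0,0,0,0,0,0,0.6,0,0,0,0,0,0,0.6,0,0,0,0,0,0,0.6,0,0,0,0,0,0])

```text
t: 29.78
position: [451.5, 8.9, 15.6]
eef_rot: [-1.243, 1.187, 1.241]
ft_force: [-0.7, -0.5, -0.6]
gripper_width: 37.9
```

apply_moves(moves=[0.7,-0.1,0,-0.4,0,0,0,0.85,0,0,0,0,0,0,1,0,0,0,0,0,0,1,0,0,0,0,0,0,1,0,0,1,0,0,0])

```text
t: 30.2
position: [449.5, 9.1, 19.8]
eef_rot: [-1.24, 1.189, 1.244]
ft_force: [-0.1, 0.1, -0.8]
gripper_width: 28.9
```

apply_moves(moves=[1,0,0,3,0,0,0,1,0,0,4,0,0,0,1,0,0,4,0,0,0,1,0,0,4,0,0,0,1,0,0,4,0,0,0])

```text
t: 30.62
position: [449.4, 9.1, 212.9]
eef_rot: [-1.242, 1.188, 1.242]
ft_force: [1.0, -0.2, -0.8]
gripper_width: 29.5
```

apply_moves(moves=[1,1,-2,0,0,0,0,1,1.7,-3.2,0,0,0,0,1,1.7,-3.2,0,0,0,0,1,1.7,-3.2,0,0,0,0,1,1.7,-3.2,0,0,0,0])

```text
t: 31.03
position: [528.5, -140.5, 210.9]
eef_rot: [-1.242, 1.188, 1.242]
ft_force: [0.8, 0.1, -0.5]
gripper_width: 29.1
```

apply_moves(moves=[1,1.5,-2.5,0,0,0,0,1,0.9,-1.2,0,0,0,0,1,0,0,0,0,0,0,1,0,0,0,0,0,0,1,0,0,0,0,0,0])

```text
t: 31.45
position: [551.4, -175.1, 210.6]
eef_rot: [-1.241, 1.188, 1.243]
ft_force: [-0.8, 1.0, -0.5]
gripper_width: 29.2
```

```bash
python3 - <<'E'
from tr import *
im,K,E,s=cam("wrist");cv2.imwrite("pics/w16.png",im);np.savez("w16.npz",K=K,E=E);print(s["position"])
im,K,E,s=cam("side");crop(im,220,70,360,220,4,"d16.png")
E
```

```text
[ 551.38502328 -175.14024924  210.5657842 ]
```

View pics/w16.png

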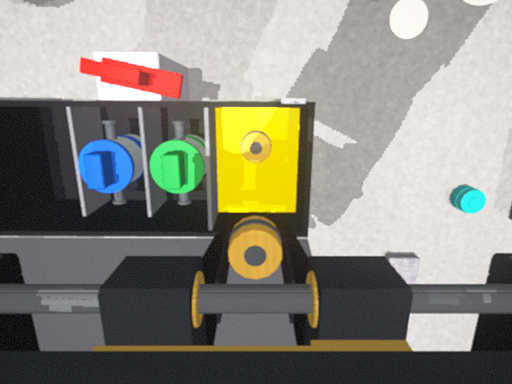

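View pics/d16.png

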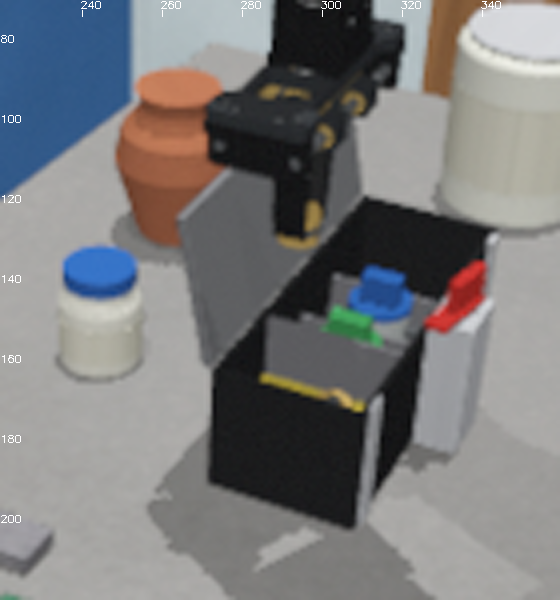

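apply_moves(moves=[1,-0.4,-0.1,-3,0,0,0,1,0,0,-4,0,0,0,1,0,0,-4,0,0,0,1,0,0,-2.5,0,0,0,1,0,0,-0.8,0,0,0])

```text
t: 31.97
position: [546.3, -175.5, 64.6]
eef_rot: [-1.238, 1.189, 1.247]
ft_force: [-0.9, 1.2, -0.9]
gripper_width: 29.1
```

apply_moves(moves=[1,0,0,-0.3,0,0,0,1,0,0,0,0,0,0,1,0,0,0,0,0,0,1,0,0,0,0,0,0,1,0,0,0,0,0,0])

```text
t: 32.38
position: [548.6, -177.2, 66.3]
eef_rot: [-1.243, 1.187, 1.24]
ft_force: [-0.6, -0.2, 0.5]
gripper_width: 29.1
```

apply_moves(moves=[1,0,0,-0.3,0,0,0,1,0,0,-0.1,0,0,0,1,0,0,0,0,0,0,0.65,0,0,0,0,0,0,0.58,0,0,0,0,0,0])

```text
t: 32.8
position: [548.1, -177.0, 60.9]
eef_rot: [-1.242, 1.188, 1.242]
ft_force: [0.2, -0.4, 0.3]
gripper_width: 36.0
```

apply_moves(moves=[0.58,0,0,0,0,0,0,0.58,0,0,1,0,0,0,0.58,0,0,4,0,0,0,0.58,0,0,4,0,0,0,0.58,0,0,4,0,0,0])

```text
t: 33.22
position: [547.7, -176.8, 193.0]
eef_rot: [-1.241, 1.188, 1.242]
ft_force: [0.8, 0.5, 0.1]
gripper_width: 40.1
```

apply_moves(moves=[0.5,-0.8,-1,2,0,0,-0.118,0.5,-0.8,-1,2,0,0,-0.118,0.5,-0.8,-1,2,0,0,-0.118,0.5,-0.8,-1,0,0,0,-0.118,0.5,-0.8,-1,0,0,0,-0.118])

```text
t: 33.63
position: [507.9, -227.5, 253.1]
eef_rot: [-0.796, 1.419, 0.792]
ft_force: [0.4, -0.6, -0.4]
gripper_width: 47.4
```

apply_moves(moves=[0.5,-0.8,-1,0,0,0,-0.118,0.5,-0.8,-1,0,0,0,-0.118,0.5,-0.8,-1,0,0,0,-0.118,0.5,-0.8,-1,0,0,0,-0.118,0.5,-0.8,-1,0,0,0,-0.118])

```text
t: 34.05
position: [467.5, -277.3, 251.7]
eef_rot: [-0.337, 1.544, 0.336]
ft_force: [-0.0, 0.8, -0.4]
gripper_width: 47.5
```

apply_moves(moves=[0.5,-0.8,-0.2,0,0,0,-0.118,0.5,0,0,0,0,0,-0.118,0.5,0,0,0,0,0,-0.118,0.5,0,0,0,0,0,-0.118,0.5,0,0,0,0,0,-0.118])

```text
t: 34.47
position: [459.9, -278.9, 251.7]
eef_rot: [0.126, 1.567, -0.127]
ft_force: [0.1, -0.1, -0.5]
gripper_width: 47.5
```

```bash
python3 - <<'E'
from tr import *
im,K,E,s=cam("wrist");cv2.imwrite("pics/w17.png",im);np.savez("w17.npz",K=K,E=E);print(s["position"],R.from_rotvec(s["eef_rot"]).as_matrix().round(3),s["joint_pos"])
im,K,E,s=cam("side");crop(im,220,70,360,220,4,"d17.png")
E
```

```text
[ 459.86458631 -278.94739919  251.69816693] [[ 0.001  0.16   0.987]
 [-0.     0.987 -0.16 ]
 [-1.    -0.     0.001]] [-6.68099757e-01  3.28502629e-01  1.72385237e+00  4.24234218e-05
  1.08854956e+00 -5.07101487e-01]
```

View pics/w17.png

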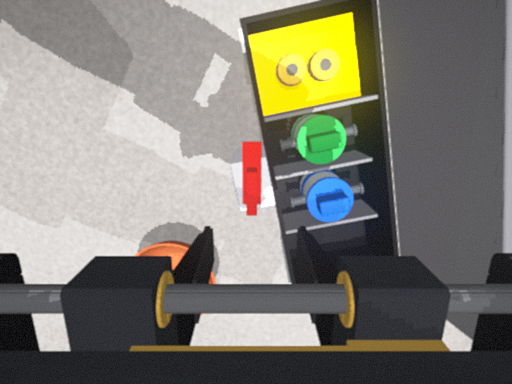

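View pics/d17.png

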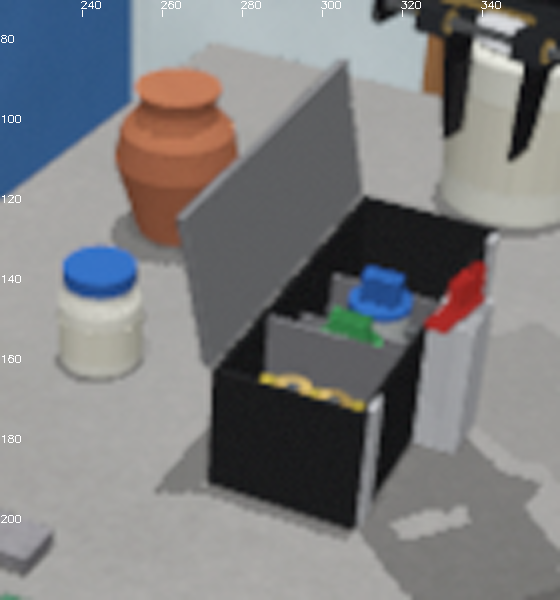

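```bash
python3 - <<'E'
from h import *
im=cv2.imread("pics/w17.png");crop(im,215,130,295,225,6,"w17a.png")
E
```

```text
(no output)
```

View pics/w17a.png

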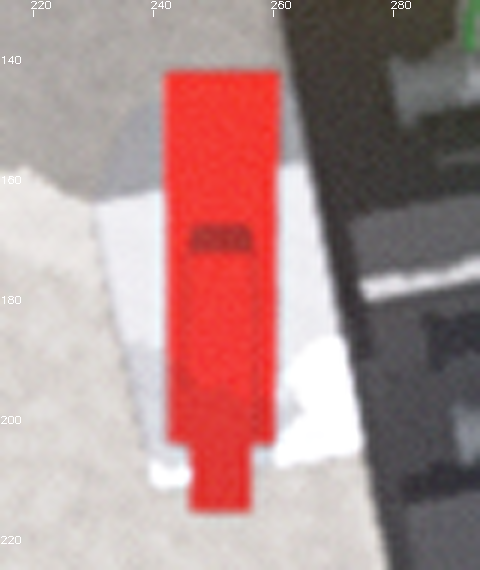

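```bash
python3 - <<'E'
from tr import *
w=np.load("w17.npz");K,E=w["K"],w["E"]
f=lambda x,y,z:print(atz(K,E,x/6+215,y/6+130,z).round(1))
f(221.5,382,148);f(221.5,72,124);f(221.5,442,124)
E
```

```text
[ 458.1 -278.8  148. ]
[ 464.9 -236.9  124. ]
[ 455.1 -295.5  124. ]
```

apply_moves(moves=[0.5,-0.15,0,-3,0,0,0,0.5,0,0,-4,0,0,0,0.5,0,0,-3,0,0,0,0.5,0,0,-1.5,0,0,0,0.5,0,0,-0.5,0,0,0])

```text
t: 34.98
position: [457.7, -278.3, 128.7]
eef_rot: [0.12, 1.571, -0.117]
ft_force: [-0.0, -0.2, 0.1]
gripper_width: 47.1
```

apply_moves(moves=[0.6,0,0,-0.3,0,0,0,0.7,0,0,0,0,0,0,0.8,0,0,0,0,0,0,0.8,0,0,0,0,0,0,0.8,0,0,0,0,0,0])

```text
t: 35.4
position: [458.9, -279.2, 128.8]
eef_rot: [0.121, 1.566, -0.122]
ft_force: [0.1, -0.2, -0.5]
gripper_width: 21.5
```

Close and turn back by about 0.2 (counter-clockwise, +z).

apply_moves(moves=[0.9,0,0,0,0,0,0,1,0,0,0,0,0,0,1,0,0,0,0,0,0,1,0,0,0,0,0,0,1,0,0,0,0,0,0.05])

```text
t: 35.82
position: [457.1, -278.8, 128.3]
eef_rot: [0.083, 1.572, -0.082]
ft_force: [-9.6, -0.5, 9.7]
gripper_width: 9.9
```

apply_moves(moves=[1,0,0,0,0,0,0.05,1,0,0,0,0,0,0.05,1,0,0,0,0,0,0.03,1,0,0,0,0,0,0,1,0,0,0,0,0,0])

```text
t: 36.23
position: [457.1, -278.8, 128.3]
eef_rot: [-0.02, 1.573, 0.021]
ft_force: [-10.6, -0.1, 9.9]
gripper_width: 9.8
```

```bash
python3 - <<'E'
from rig import ctrl
s=ctrl.get_state();print(s["torque"],s["ft_force"],s["eef_rot"],s["gripper_width"])
E
```

```text
[-0.02017269  1.85508348  0.04236857] [-10.60760479  -0.10294325   9.87465785] [-0.01977266  1.57338823  0.020827  ] 9.812712192406835
```

apply_moves(moves=[0.75,0,0,0,0,0,0,0.75,0,0,0,0,0,0,0.75,0,0,0,0,0,0,0.75,0,0,2,0,0,0,0.8,0,0,4,0,0,0])

```text
t: 36.65
position: [457.3, -278.0, 185.1]
eef_rot: [-0.016, 1.576, 0.023]
ft_force: [0.6, -0.4, -0.0]
gripper_width: 21.4
```

apply_moves(moves=[1,0,0,4,0,0,0,1,0,0,4,0,0,0,1,0,0,4,0,0,0,1,0,0,2,0,0,0,1,0,0,0,0,0,0])

```text
t: 37.07
position: [459.7, -279.6, 332.7]
eef_rot: [-0.024, 1.564, 0.016]
ft_force: [0.6, -0.0, 0.4]
gripper_width: 0.5
```

```bash
python3 - <<'E'
from tr import *
im,K,E,s=cam("wrist");cv2.imwrite("pics/w18.png",im);np.savez("w18.npz",K=K,E=E);print(s["position"],R.from_rotvec(s["eef_rot"]).as_matrix().round(3))
E
```

```text
[ 459.67390817 -279.60781664  332.6891384 ] [[ 0.006 -0.025  1.   ]
 [-0.005  1.     0.025]
 [-1.    -0.005  0.006]]
```

View pics/w18.png

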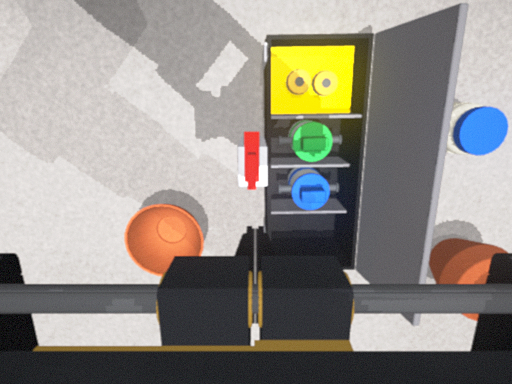

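```bash
python3 - <<'E'
from tr import *
w=np.load("w18.npz");K,E=w["K"],w["E"]
print("jar",atz(K,E,480,130,90)); print("vase near top",atz(K,E,470,262,110))
p,e=tri(ray(K,E,464,6),ray(c["Ks"],c["Es"],660/5.5+85,258/5.5+135),ray(c["Kd"],c["Ed"],93/3.7+240,147/3.7+85));print(p,e)
p,e=tri(ray(K,E,415,324),ray(c["Ks"],c["Es"],5/5.5+85,210/5.5+135),ray(c["Kd"],c["Ed"],247/3.7+240,10/3.7+85));print(p,e)
E
```

```text
jar [ 745.33208994 -230.68398573   90.        ]
vase near top [ 757.19972424 -405.14990134  110.        ]
[ 617.53355856 -125.96263154  222.33255079] [2.157410666076289, 1.6217015348206754, 1.470603761598975]
[ 628.43533306 -420.72230021  215.51001566] [4.6808071899026, 0.9169588321498535, 4.307496208966786]
```

apply_moves(moves=[1,4,0,0,0,0,0,1,4,0,0,0,0,0,1,4,0,0,0,0,0,1,4,0,0,0,0,0,1,4,0,0,0,0,0])

```text
t: 37.53
position: [660.2, -278.5, 325.7]
eef_rot: [-0.019, 1.573, 0.021]
ft_force: [0.4, 0.7, 0.8]
gripper_width: 0.4
```

apply_moves(moves=[1,1.2,0,-3,0,0,0,1,0,0,-4,0,0,0,1,0,0,-4,0,0,0,1,0,0,-2.5,0,0,0,1,0,0,0,0,0,0])

```text
t: 37.95
position: [668.1, -277.5, 184.4]
eef_rot: [-0.015, 1.581, 0.024]
ft_force: [-0.6, 0.6, -0.5]
gripper_width: 0.2
```

apply_moves(moves=[1,-1.5,0,0,0,0,0,1,-1.5,0,0.1,0,0,0,1,-1,0,0,0,0,0,1,-1,0,0,0,0,0,1,-1,0,0,0,0,0])

```text
t: 38.37
position: [610.8, -279.3, 195.4]
eef_rot: [-0.021, 1.568, 0.019]
ft_force: [2.4, -2.3, 1.4]
gripper_width: 0.7
```

apply_moves(moves=[1,-1,0,0,0,0,0,1,-1,0,0,0,0,0,1,-1,0,0,0,0,0,1,-1,0,-0.2,0,0,0,1,-1,0,-0.2,0,0,0])

```text
t: 38.78
position: [559.9, -279.0, 190.0]
eef_rot: [-0.02, 1.57, 0.02]
ft_force: [2.3, -0.4, -0.1]
gripper_width: 0.4
```

```bash
python3 - <<'E'
from tr import *
im,K,E,s=cam("side");crop(im,200,50,380,220,4,"d19.png");print(s["position"],s["ft_force"])
E
```

```text
[ 559.87894946 -278.95801709  190.03065858] [ 2.26105892 -0.43775149 -0.10865216]
```

View pics/d19.png

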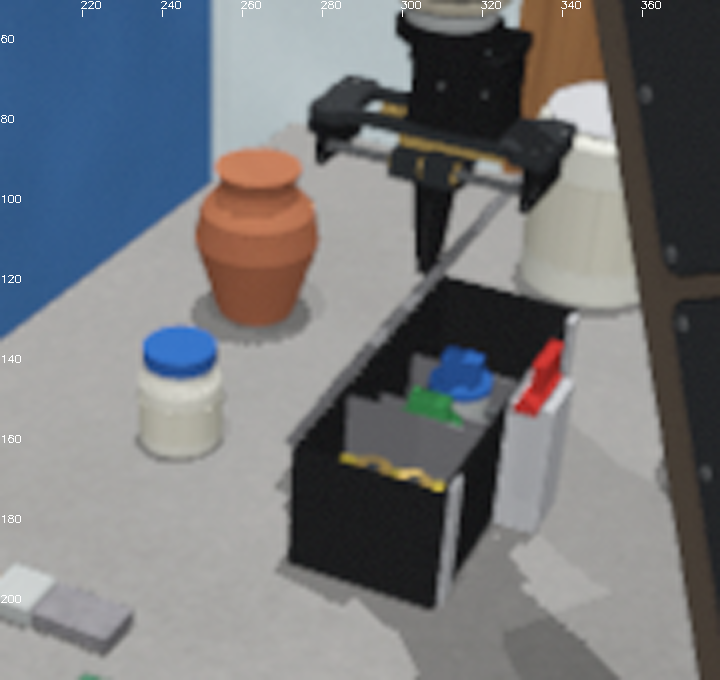

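apply_moves(moves=[1,-1,0,-0.5,0,0,0,1,-1,0,-0.7,0,0,0,1,-0.8,0,-0.9,0,0,0,1,-0.8,0,-1,0,0,0,1,-0.6,0,-1,0,0,0])

```text
t: 39.25
position: [518.0, -279.1, 148.9]
eef_rot: [-0.02, 1.57, 0.019]
ft_force: [1.7, -1.2, 0.9]
gripper_width: 0.7
```

apply_moves(moves=[1,-0.5,0,-0.9,0,0,0,1,-0.4,0,-0.9,0,0,0,1,-0.2,0,-0.8,0,0,0,1,0,0,0,0,0,0,1,0,0,0,0,0,0])

```text
t: 39.67
position: [507.4, -278.9, 122.5]
eef_rot: [-0.019, 1.572, 0.02]
ft_force: [-0.0, -0.1, 0.9]
gripper_width: 0.4
```

```bash
python3 - <<'E'
from tr import *
im,K,E,s=cam("side");crop(im,200,50,380,220,4,"d20.png");print(s["position"],s["ft_force"])
E
```

```text
[ 507.44435515 -278.88992583  122.5193729 ] [-0.00352026 -0.09831655  0.85375457]
```

View pics/d20.png

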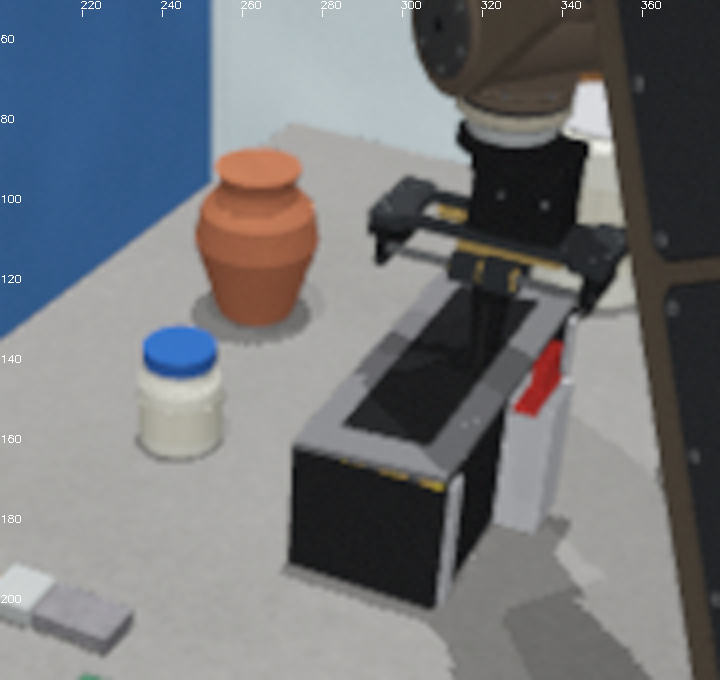

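apply_moves(moves=[1,0,0,-0.4,0,0,0,1,0,0,-0.2,0,0,0,1,0,0,-0.1,0,0,0,1,0,0,-0.1,0,0,0,1,0,0,0,0,0,0])

```text
t: 40.13
position: [507.6, -279.0, 114.9]
eef_rot: [-0.02, 1.571, 0.02]
ft_force: [0.0, -0.1, -0.2]
gripper_width: 0.6
```

apply_moves(moves=[1,0,0,-0.1,0,0,0,1,0,0,0,0,0,0,1,0,0,0,0,0,0,1,0,0,0,0,0,0,1,0,0,0,0,0,0])

```text
t: 40.55
position: [507.6, -279.0, 114.7]
eef_rot: [-0.02, 1.57, 0.019]
ft_force: [-2.5, 1.4, 9.5]
gripper_width: 0.4
```

apply_moves(moves=[1,0,0,3,0,0,0,1,0,0,4,0,0,0,0.6,-1.5,0,2,0,0,0,0.6,-2,0,0,0,0,0,0.6,-1.5,0,0,0,0,0])

```text
t: 40.97
position: [457.0, -278.9, 205.2]
eef_rot: [-0.021, 1.569, 0.019]
ft_force: [0.3, -0.3, -0.1]
gripper_width: 15.4
```

apply_moves(moves=[0.6,0,0,4,0,0,0,0.6,0,0,3,0,0,0,0.6,0,0,0,0,0,0,0.6,0,0,0,0,0,0,0.6,0,0,0,0,0,0])

```text
t: 41.38
position: [457.3, -278.7, 273.2]
eef_rot: [-0.019, 1.571, 0.02]
ft_force: [0.2, 0.5, -0.4]
gripper_width: 37.5
```

```bash
python3 - <<'E'
from tr import *
im,K,E,s=cam("wrist");cv2.imwrite("pics/w21.png",im);np.savez("w21.npz",K=K,E=E);print(s["position"],s["gripper_width"],R.from_rotvec(s["eef_rot"]).as_matrix().round(3))
im,K,E,s=cam("side");crop(im,220,80,380,220,4,"d21.png")
E
```

```text
[ 457.31186716 -278.7144741   273.1988623 ] 37.54712380387787 [[-0.    -0.025  1.   ]
 [ 0.     1.     0.025]
 [-1.     0.    -0.   ]]
```

View pics/w21.png

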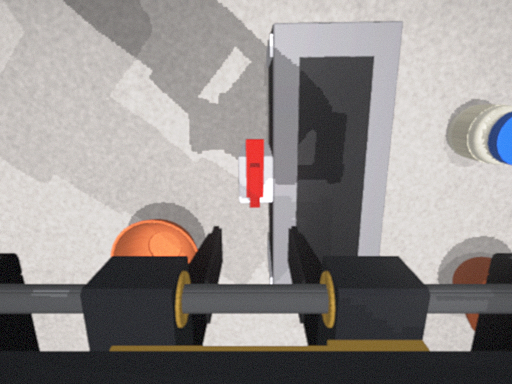

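View pics/d21.png

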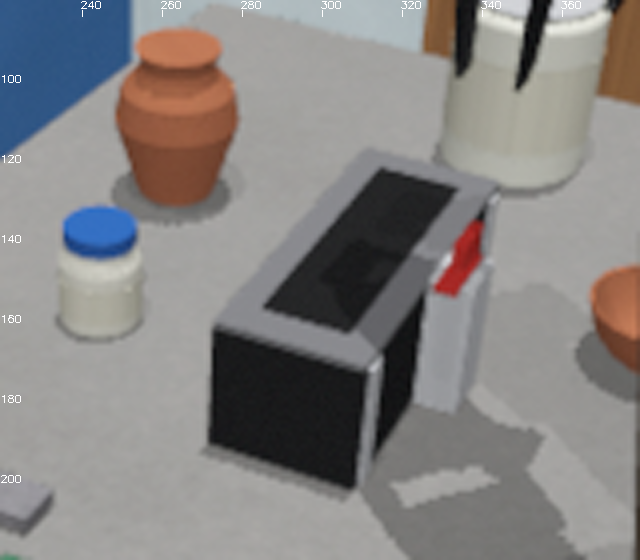

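apply_moves(moves=[0.6,0,0,-4,0,0,0,0.6,0,0,-4,0,0,0,0.6,0,0,-3.5,0,0,0,0.6,0,0,-2,0,0,0,0.6,0,0,-0.7,0,0,0])

```text
t: 41.9
position: [456.1, -277.8, 127.8]
eef_rot: [-0.016, 1.576, 0.023]
ft_force: [0.1, -0.1, 0.0]
gripper_width: 37.7
```

apply_moves(moves=[0.75,0,0,0,0,0,0,0.9,0,0,0,0,0,0,1,0,0,0,0,0,0,1,0,0,0,0,0,0,1,0,0,0,0,0,0])

```text
t: 42.32
position: [457.5, -279.2, 132.9]
eef_rot: [-0.021, 1.57, 0.019]
ft_force: [-21.8, -4.3, 12.9]
gripper_width: 9.9
```

apply_moves(moves=[1,-0.1,0,0.1,0,0,0,1,-0.05,0,0,0,0,0,1,0,0,0,0,0,-0.06,1,0,0,0,0,0,-0.08,1,0,0,0,0,0,0])

```text
t: 42.73
position: [456.8, -279.2, 133.1]
eef_rot: [0.093, 1.567, -0.094]
ft_force: [5.6, -1.8, -6.4]
gripper_width: 9.8
```

```bash
python3 - <<'E'
from rig import ctrl
s=ctrl.get_state();print(s["torque"],s["ft_force"],s["eef_rot"],s["gripper_width"],s["position"])
E
```

```text
[-0.23485569 -1.09442404 -0.03541511] [ 5.64490743 -1.80700155 -6.41614195] [ 0.09263095  1.56684382 -0.09383501] 9.788940976313413 [ 456.75837652 -279.24114341  133.07659222]
```

Turning; about 1.38 rad more.

apply_moves(moves=[1,0.05,0,0,0,0,-0.1,1,0,0,0,0,0,-0.1,1,0,0,0,0,0,-0.1,1,0,0,0,0,0,-0.1,1,0,0,0,0,0,-0.1])

```text
t: 43.15
position: [456.3, -279.0, 133.1]
eef_rot: [0.483, 1.516, -0.484]
ft_force: [-0.7, -0.9, -3.2]
gripper_width: 9.4
```

apply_moves(moves=[1,0,0,0,0,0,-0.1,1,0,0,0,0,0,-0.1,1,0,0,0,0,0,-0.1,1,0,0,0,0,0,-0.1,1,0,0,0,0,0,-0.1])

```text
t: 43.57
position: [455.9, -278.6, 133.1]
eef_rot: [0.869, 1.392, -0.869]
ft_force: [-1.5, 1.2, -0.9]
gripper_width: 10.0
```

apply_moves(moves=[1,0,0,0,0,0,-0.1,1,0,0,0,0,0,-0.1,1,0,0,0,0,0,-0.1,1,0,0,0,0,0,-0.06,1,0,0,0,0,0,0])

```text
t: 43.98
position: [455.8, -278.3, 133.0]
eef_rot: [1.139, 1.255, -1.139]
ft_force: [-3.4, 4.8, 2.0]
gripper_width: 9.8
```

```bash
python3 - <<'E'
from rig import ctrl
from h import *
s=ctrl.get_state();print(s["torque"],s["ft_force"],s["gripper_width"],s["position"],R.from_rotvec(s["eef_rot"]).as_matrix().round(3))
E
```

```text
[ 0.67736707  0.69176307 -0.12131376] [-3.39695097  4.81635389  1.9743379 ] 9.808754189847319 [ 455.78694735 -278.26271644  133.01166386] [[-0.002  0.995  0.095]
 [ 0.001  0.095 -0.995]
 [-1.    -0.001 -0.001]]
```

apply_moves(moves=[0.8,0,0,0,0,0,0,0.75,0,0,0,0,0,0,0.7,0,0,0,0,0,0,0.7,0,0,1,0,0,0,0.7,0,0,3,0,0,0])

```text
t: 44.4
position: [455.5, -278.3, 170.9]
eef_rot: [1.138, 1.259, -1.139]
ft_force: [1.1, 0.2, -0.2]
gripper_width: 27.7
```

apply_moves(moves=[0.7,0,0,4,0,0,0,0.7,0,0,4,0,0,0,0.7,0,0,4,0,0,0,0.7,0,0,2,0,0,0,0.7,0,0,0,0,0,0])

```text
t: 44.82
position: [457.6, -279.8, 318.6]
eef_rot: [1.136, 1.244, -1.136]
ft_force: [0.1, 0.3, -0.5]
gripper_width: 28.5
```

```bash
python3 - <<'E'
from tr import *
im,K,E,s=cam("wrist");cv2.imwrite("pics/w22.png",im);np.savez("w22.npz",K=K,E=E);print(s["position"],s["gripper_width"],s["ft_force"])
im,K,E,s=cam("side");cv2.imwrite("pics/d22.png",im)
im,K,E,s=cam("scene");cv2.imwrite("pics/s22.png",im)
E
```

```text
[ 457.56030286 -279.76702136  318.59764072] 28.5238197044534 [ 0.08520602  0.26593692 -0.45514769]
```

View pics/w22.png

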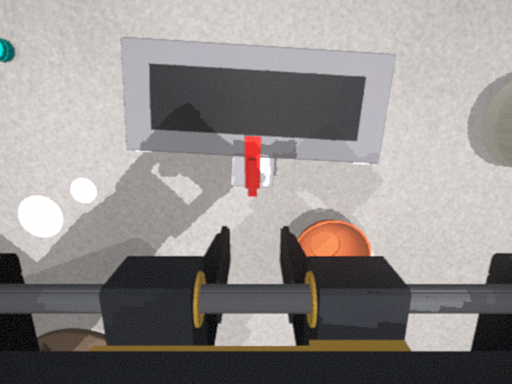

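View pics/d22.png

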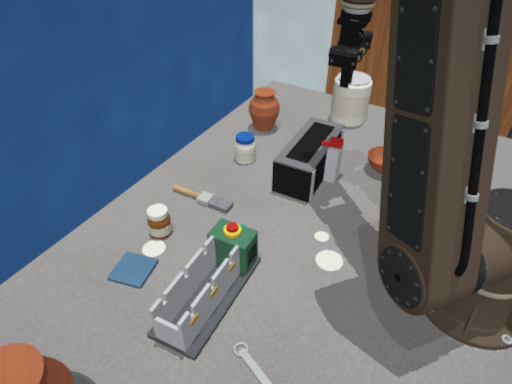

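View pics/s22.png

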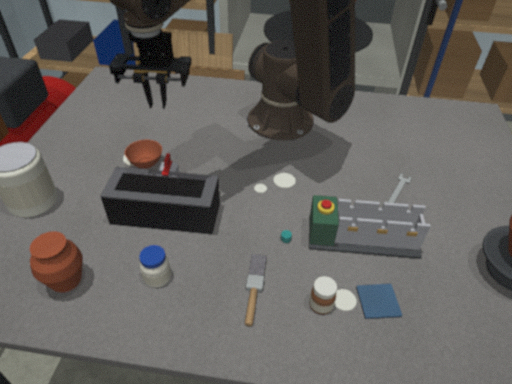

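```bash
python3 - <<'E'
from rig import ctrl
print(ctrl.job_done()); print(ctrl.get_state()["t"])
E
```

```text
the job is handed in; nothing more can be done
None
the job is handed in; nothing more can be done
```

The job is done and was handed in about 45 s into the run; the interface gave no verdict.

**What I did:**
- I pressed the red button to its stop, where the tool read 13 N, and let it up again.
- I lifted the blue and green canisters straight up off the agitator. Blue stands in the middle bay and green in the bay next to the tray. There was no orange canister.
- I put both brass air caps in the yellow tray. One had been knocked about 3 cm aside during the run, so I measured it again before picking it up. I left the turquoise look-alike alone.
- The turnbutton was standing about 0.2 rad off its starting position, roughly 1.6 mm clear of the lid's path. I turned it back to about 0 before shutting the lid.
- I pushed the lid over from behind and pressed it flat, with the tip at 114.7 mm and about 9.5 N. Then I turned the turnbutton to about 1.5 rad.

**What the last checks showed:**
- The last pictures before the lid was shut showed both canisters upright and both caps in the tray.
- The final pictures show the lid flat, the red bar over it, the button up, the robot clear of everything, no brass cap left on the table, and the other things apparently where they were.

**What disagreed:** closing on the turnbutton's fin pushed back with up to 22 N at the wrist, because the grip was slightly off centre. I shifted the tool before turning. Gripping the first cap also showed a brief 7 N upward, probably the fingertips touching the table.

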